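# Pack the knobs and lock the case with the hex key

## Robot

A 6-joint arm with a two-finger parallel gripper is mounted at the origin on a cart in front of the work surface, level with it; the furniture and walls round the work are solid. World frame = base frame: x ahead of the robot, y to its left, z up, the work surface at z = 0. Lengths are in mm, angles in rad, forces in N, time in s.
With the tool pointing down it reaches from about 350 to 875 mm from the base axis. Payload 4.2 kg.
Tool frame: the origin (TCP) lies at the very end of the fingers, on their centre line; the grasp point (between the pads) lies 19 mm behind it; z points along the fingers, y is the line along which they close (so a half turn about z gives the same grasp; the last joint's range is limited). The gripper opens to 85 mm and grips with 20 to 120 N. Pads are 22 mm wide; open, the fingers measure 114 mm over their backs; the gripper's body (76 mm by 85 mm) begins 54 mm behind the grasp point. The pads swing forward as they close: fully open they stand 13 mm farther back than shut.
Start: joints at [-0.869, 0.385, 0.008, 0, -1.194, -0.259], TCP at [267.806, -564.694, 231.312] pointing down, gripper open.
Joint ranges: [-3.14, 3.14], [-1.21, 2.06], [-1.07, 1.41], [-3.16, 2.05], [-2.99, -0.16], [-3.1, 3.1]. Speed limits (rad/s): [2.79, 2.79, 3.14, 3.14, 3.14, 3.14].

## Interface

Orientations are given as a unit quaternion [x, y, z, w].
In Python, from bench import arm gives the robot as it stands. The module is installed in compiled form; this text tells all that it offers.
- The arm moves only by the tool drive_tool, never from a script. Its argument "targets" is a list of rows, each a list of 5 numbers: the closure, from -1 (fully open) to 1 (shut), then the shift along the tool's x, y, z in mm, then the turn about the tool's z in degrees. In form: [[grip, tx, ty, tz, roll], ...]. A call has 1 to 12 rows; each row is the pose to reach, as a shift and turn from the pose commanded when the call began, along the tool's axes at that moment; what a row does not reach only later rows make up. A row lasts 1/10 s, in which the tool goes at most 50 mm and 8.59 degrees, less where a joint would pass 70% of its speed; a pose out of reach is approached as far as the arm can. A call with a gripper value outside its range is refused whole. The fingers move at their own pace and stop on an object; the grip force is fixed at half the most. Time passes only in rows, so rows that repeat a pose let the fingers close. It gives the time, the measured TCP pose, the force, the opening and the grip force at its end, in the units of the state.
- arm.read_state(): the state, without advancing time (a new reading comes with each control period).
- arm.get_image(name): name is "scene" or "side" or "wrist"; returns the picture (384x512x3 uint8, blue, green, red); there is no depth.
- arm.camera_params(name): a dict with "fov_y" (degrees; the focal length in pixels is half the picture's height over the tangent of half this angle, whatever the lens; pixels are square), "cx", "cy" (the principal point, pixels), "D" ([k1, k2, p1, p2, k3] as OpenCV has them; the pictures are not rectified), "rvec" (rotation vector, rad) and "tvec" (3), from world to camera coordinates, as OpenCV has them; the wrist camera has in their place "tool_from_camera" (4x4, takes a point from camera to tool coordinates, whose origin is the TCP and whose axes are the flange's). Camera axes: x right, y down, z forward; pixel columns grow to the right and rows downward; lengths in mm; the calibration is good to about 2 mm. A picture is of the moment at which its call begins: read the wrist's pose just before it. camera_params takes no time and is no camera call.
- arm.job_done(): hands the job in; it is judged then, once.
The state is a dict: "clock": time; "joints": joint angles; "joint_vel": joint speeds; "joint_efforts": joint torques, N m; "position": TCP position; "ee_rot": TCP orientation; "contact_force": force on the tool from outside, world axes, zero at the start; "wrist_torque": the same for the moment, N m; "gripper_width": finger opening in mm; "grasp_force": force on a finger pad.
Only numpy, scipy, OpenCV 4.12 (cv2) and the standard library are available. Lean on these libraries where they do the work, as an engineer would, in place of code of your own. Each camera call takes 0.05 s, during which the arm holds its last target. There are 200 camera calls.

## Task

Put all the loose black knobs lying on the bench into the open grey case and gently lower its hinged lid until it is shut. Then lock both swing clamps: each time push the T-handled hex key fully home into the clamp's socket before turning, and turn it clockwise to the stop, so that the claw reaches over the lid. Finally stand the key back in its wooden block, and leave the other things on the bench alone.

Things in the scene. Friction and masses are not known exactly. Their poses are not given: they have to be found in the camera images.
- knob_1_mid (a point): black moulded control knob, 25 mm diameter and 18 mm high, round like a stubby cylinder; the point lies on its axis, half-way up (9 mm above its underside); z is its axis. None if this knob is absent today
- knob_2_mid (a point): black moulded control knob, 25 mm diameter and 18 mm high, round like a stubby cylinder; the point lies on its axis, half-way up (9 mm above its underside); z is its axis. None if this knob is absent today
- knob_3_mid (a point): black moulded control knob, 25 mm diameter and 18 mm high, round like a stubby cylinder; the point lies on its axis, half-way up (9 mm above its underside); z is its axis. None if this knob is absent today
- knob_4_mid (a point): black moulded control knob, 25 mm diameter and 18 mm high, round like a stubby cylinder; the point lies on its axis, half-way up (9 mm above its underside); z is its axis. None if this knob is absent today
- knob_5_mid (a point): black moulded control knob, 25 mm diameter and 18 mm high, round like a stubby cylinder; the point lies on its axis, half-way up (9 mm above its underside); z is its axis. None if this knob is absent today
- case_floor (a point): the middle of the inner floor of the grey case, 6 mm above the bench. Case 150 mm (x) by 200 mm (y), walls 45 mm high and 5 mm thick (inside 140 by 190 mm); it is fixed to the bench. Frame: z up, x from the front of the case towards the hinge at its far side. On both sides (y = +118 and -118 mm) a lug 40 mm wide and 45 mm high carries a clamp screw
- lid_hinge (a point): the middle of the lid's hinge axis, on the far upper rim of the case, 45.5 mm above the bench; the axis runs along y of the case; same axes as case_floor
- lid_edge (a point): the middle of the free edge of the lid, on its outer (upper) face: 150 mm from the hinge axis along the lid. Lid 200 mm wide, 8 mm thick, with a flat tab 60 mm wide that runs 16 mm past the edge. Frame turns with the lid: z points out of its upper face, -x from hinge to edge
- lid (a joint): angle of the lid: 0 shut, grows as it opens; 1.6 to 1.85 rad at the start (just past upright, leaning away from the robot), at most 1.95. The hinge is stiff (0.22 N m) and the lid stays at any angle; push on the upper face to lower it
- socket_l (a point): centre of the flat floor of the hex socket in the left (+y) clamp screw, 57 mm above the bench, at x = 0, y = +118 mm of the case frame. Socket 15.4 mm across flats, 21 mm deep; its upper 6 mm flare to 21.4 mm at the mouth (78 mm above the bench); screw head 33 mm in diameter. z is the screw axis (up); socket corners lie along x and every 60 degrees from it. The frame turns with the screw
- socket_r (a point): centre of the flat floor of the hex socket in the right (-y) clamp screw, 57 mm above the bench, at x = 0, y = -118 mm of the case frame. Socket 15.4 mm across flats, 21 mm deep; its upper 6 mm flare to 21.4 mm at the mouth (78 mm above the bench); screw head 33 mm in diameter. z is the screw axis (up); socket corners lie along x and every 60 degrees from it. The frame turns with the screw
- clamp_l (a joint): left (+y) swing clamp: cap screw with a flat steel claw 18 mm wide that reaches 51 mm from the screw axis, 56 to 62 mm above the bench. 0 to 0.25 at the start (claw lies along the side of the case), grows as the screw is turned clockwise seen from above, and stops at 1.4 rad, where the claw points straight across over the lid. Stiff (0.15 N m) and stays where it is left
- clamp_r (a joint): right (-y) swing clamp: cap screw with a flat steel claw 18 mm wide that reaches 51 mm from the screw axis, 56 to 62 mm above the bench. 0 to 0.25 at the start (claw lies along the side of the case), grows as the screw is turned clockwise seen from above, and stops at 1.4 rad, where the claw points straight across over the lid. Stiff (0.15 N m) and stays where it is left
- key_grip (a point): the centre of the black handle bar of the T-handled hex key: bar 70 mm long (along y), 16 mm thick (x), 24 mm high (z). Below it a neck 16 mm in diameter and 18 mm long, then a collar 36 mm in diameter and 5 mm thick, then the steel hex shaft. z points up along the shaft while the key stands upright. The key weighs about 0.16 kg
- key_tip (a point): the centre of the flat lower end of the hex key's shaft, 95 mm below the centre of the handle bar; shaft 14 mm across flats, 60 mm long below the collar, corners along x (thus square to the handle bar) and every 60 degrees from it. Same axes as key_grip
- block_hole (a point): the centre of the mouth of the hole in the wooden key block, 66 mm above the bench. Block 60 by 60 by 66 mm, fixed; square hole 25 mm wide, right through. The key stands in it, any way round, with its collar resting on the block, so its handle centre is then 101 mm above the bench
- tape: bystander: black roll of tape, 62 mm across and 19 mm high; origin under its centre
- cutters: bystander: red side cutters, 129 mm long, lying flat; origin under the centre
- brush: bystander: black brush, 120 mm long and 12 mm thick, lying flat between the knobs and the key block; origin under its centre
Not all that is in view belongs to the job. Leave any turquoise or white look-alike of the part that bears key_grip alone.

How it is judged (in metres and radians):
On the way, in this order (a step that is already met when the one before it is completed fails the run):
1. all the knobs lie in the case (x of knob_1_mid in the frame of case_floor between -0.07 and 0.07 m and y of knob_1_mid in the frame of case_floor between -0.095 and 0.095 m and z of each of knob_1_mid, knob_2_mid, knob_3_mid, knob_4_mid, knob_5_mid in the frame of case_floor below 0.035 m and x of knob_2_mid in the frame of case_floor between -0.07 and 0.07 m and y of knob_2_mid in the frame of case_floor between -0.095 and 0.095 m and x of knob_3_mid in the frame of case_floor between -0.07 and 0.07 m and y of knob_3_mid in the frame of case_floor between -0.095 and 0.095 m and x of knob_4_mid in the frame of case_floor between -0.07 and 0.07 m and y of knob_4_mid in the frame of case_floor between -0.095 and 0.095 m and x of knob_5_mid in the frame of case_floor between -0.07 and 0.07 m and y of knob_5_mid in the frame of case_floor between -0.095 and 0.095 m), for 0.2 s.
2. the lid is shut over them (all of step 1 and value of joint lid below 0.05 rad), for 0.2 s.
3. the key is fully home in the socket of one clamp that is not yet turned (value of joint lid below 0.05 rad and (((z of key_tip in the frame of socket_l below 0.004 m and horizontal distance between key_tip and socket_l below 0.004 m and angle between key_tip's own z axis and vertical below 0.12 rad) and value of joint clamp_l below 0.45 rad) or ((z of key_tip in the frame of socket_r below 0.004 m and horizontal distance between key_tip and socket_r below 0.004 m and angle between key_tip's own z axis and vertical below 0.12 rad) and value of joint clamp_r below 0.45 rad))), for 0.1 s.
4. that clamp is turned over the lid, the key still home (value of joint lid below 0.05 rad and (((z of key_tip in the frame of socket_l below 0.004 m and horizontal distance between key_tip and socket_l below 0.004 m and angle between key_tip's own z axis and vertical below 0.12 rad) and value of joint clamp_l above 1.2 rad) or ((z of key_tip in the frame of socket_r below 0.004 m and horizontal distance between key_tip and socket_r below 0.004 m and angle between key_tip's own z axis and vertical below 0.12 rad) and value of joint clamp_r above 1.2 rad))), for 0.1 s.
5. the key is fully home in the socket of the other clamp, not yet turned (value of joint lid below 0.05 rad and (((z of key_tip in the frame of socket_l below 0.004 m and horizontal distance between key_tip and socket_l below 0.004 m and angle between key_tip's own z axis and vertical below 0.12 rad) and value of joint clamp_l below 0.45 rad and value of joint clamp_r above 1.2 rad) or ((z of key_tip in the frame of socket_r below 0.004 m and horizontal distance between key_tip and socket_r below 0.004 m and angle between key_tip's own z axis and vertical below 0.12 rad) and value of joint clamp_r below 0.45 rad and value of joint clamp_l above 1.2 rad))), for 0.1 s.
6. both clamps are turned over the lid, the key still home in one (value of joint lid below 0.05 rad and value of joint each of clamp_l, clamp_r above 1.2 rad and ((z of key_tip in the frame of socket_l below 0.004 m and horizontal distance between key_tip and socket_l below 0.004 m and angle between key_tip's own z axis and vertical below 0.12 rad) or (z of key_tip in the frame of socket_r below 0.004 m and horizontal distance between key_tip and socket_r below 0.004 m and angle between key_tip's own z axis and vertical below 0.12 rad))), for 0.1 s.
At the end, for the whole second after the job is handed in: Every knob that was present lies in the case, the lid is shut (within 0.05 rad), both clamps are turned to more than 1.2 rad of their 1.4, and the key stands upright (within 0.1 rad) in the block with its collar down on it (tip within 11 mm of the bench height and 14 mm of the hole's centre line) (all of step 2 and value of joint each of clamp_l, clamp_r above 1.2 rad and horizontal distance between key_tip and block_hole below 0.014 m and height (world z) of key_tip below 0.011 m and angle between key_tip's own z axis and vertical below 0.1 rad); the robot touches nothing.
It fails at once if the lid is slammed (faster than 3.5 rad/s) (velocity of joint lid below -3.5 rad/s).
It fails at once if the left clamp is turned while the key is not fully home in its socket (value of joint clamp_l above 0.45 rad and velocity of joint clamp_l above 0.4 rad/s and not (z of key_tip in the frame of socket_l below 0.004 m and horizontal distance between key_tip and socket_l below 0.004 m and angle between key_tip's own z axis and vertical below 0.12 rad)).
It fails at once if the right clamp is turned while the key is not fully home in its socket (value of joint clamp_r above 0.45 rad and velocity of joint clamp_r above 0.4 rad/s and not (z of key_tip in the frame of socket_r below 0.004 m and horizontal distance between key_tip and socket_r below 0.004 m and angle between key_tip's own z axis and vertical below 0.12 rad)).
It fails at once if a bystander (tape, cutters, brush) is moved more than 40 mm (distance of any of tape, cutters, brush from where it was at the start of the episode above 0.04 m).
Of knob_1, knob_2, knob_3, knob_4, knob_5 only 3 to 5 are there at a start; the rules pass over those that are not, and their reading is None.
At some moment in a run one of knob_1, knob_2, knob_3, knob_4, knob_5 may be knocked a few centimetres aside while the robot is not near it.
It also fails if it takes over 210 s, if anything falls off the work surface, if the arm or the gripper's body presses on something with over 40 N, if the wrist force passes 120 N, or if a joint passes its speed limit or range.

## Working session

There is one attempt and no reset: what is moved stays moved. The work goes in short steps, Python scripts to look and compute and a tool call to move; the robot and the scene stay as the last step left them, time stands still between calls to the robot, and variables do not carry over. Pictures are saved under pics/ and viewed, at most 14 in all, crops included, and the job is handed in when it is done.

Besides the shell and the picture viewer there is one more tool, called after "Emit:" by a JSON object that holds its "name" and its "arguments". drive_tool: Moves the arm, as the interface text tells. Its arguments: {"type":"object","properties":{"targets":{"type":"array","items":{"type":"array","items":{"type":"number"}}}},"required":["targets"]}

```bash
mkdir -p pics; cat > h.py <<'E'
import numpy as np, cv2
from scipy.spatial.transform import Rotation as R
from bench import arm
def cam(name, st=None):
    p=arm.camera_params(name); f=192/np.tan(np.radians(p["fov_y"])/2)
    K=np.array([[f,0,p["cx"]],[0,f,p["cy"]],[0,0,1.]]); D=np.array(p["D"],float)
    if "rvec" in p:
        Rc=cv2.Rodrigues(np.array(p["rvec"],float))[0].T; C=-Rc@np.array(p["tvec"],float).ravel()
    else:
        T=np.array(p["tool_from_camera"]); Rt=R.from_quat(st["ee_rot"]).as_matrix()
        Rc=Rt@T[:3,:3]; C=Rt@T[:3,3]+np.array(st["position"])
    return K,D,Rc,C
def ray(c,uv):
    K,D,Rc,C=c
    n=cv2.undistortPoints(np.array(uv,float).reshape(-1,1,2),K,D).reshape(-1,2)
    return np.c_[n,np.ones(len(n))]@Rc.T
def onplane(c,uv,z):
    d=ray(c,uv); return c[3]+d*((z-c[3][2])/d[:,2])[:,None]
def proj(c,P):
    K,D,Rc,C=c
    return cv2.projectPoints(np.array(P,float).reshape(-1,1,3),cv2.Rodrigues(Rc.T)[0],-Rc.T@C,K,D)[0].reshape(-1,2)
def snap(name,fn=None):
    st=arm.read_state(); im=arm.get_image(name)
    if fn: cv2.imwrite("pics/"+fn,im)
    return im,cam(name,st),st
E
python3 - <<'E'
from h import *
for n in("scene","side","wrist"):
    im,c,st=snap(n,n+"0.png"); print(n,c[3].round(),c[2][:,2].round(2),c[0][0,0].round(), c[1])
print(st); print(arm.camera_params("wrist"))
E
```

```text
scene [1430. -239. 1084.] [-0.64  0.2  -0.74] 458.0 [-0.16305449  0.          0.          0.          0.        ]
side [  129. -1194.   894.] [ 0.3   0.79 -0.53] 427.0 [-0.15345391  0.          0.          0.          0.        ]
wrist [ 198. -598.  374.] [ 0.28  0.13 -0.95] 287.0 [-0.02426979  0.          0.          0.          0.        ]
{'clock': 0.1, 'joints': array([-8.69363830e-01,  3.85479386e-01,  6.75765294e-03, -4.11890241e-04,
       -1.19401040e+00, -2.58578458e-01]), 'joint_vel': array([-0.00069884, -0.00368172,  0.00235627,  0.00225604, -0.00116517,
        0.00019107]), 'joint_efforts': array([-3.31580559e-04, -3.93320704e+01,  1.88929385e+01,  4.19788599e+00,
       -2.54857572e-03, -4.48874303e-06]), 'position': array([ 267.59728388, -564.23579416,  230.33267959]), 'ee_rot': array([-2.19547812e-01,  9.75601243e-01,  9.46917485e-04, -2.77168472e-04]), 'contact_force': array([ 0.35567453, -1.28664558, -0.55084533]), 'wrist_torque': array([-0.0363121 , -0.03827786, -0.04179746]), 'grasp_force': 0.0, 'gripper_width': 85.31382261842435}
{'fov_y': 67.60184538109198, 'cx': 256.9013009120091, 'cy': 188.4509950114178, 'D': array([-0.02426979,  0.        ,  0.        ,  0.        ,  0.        ]), 'tool_from_camera': array([[-1.05761965e-03, -9.51735186e-01, -3.06918584e-01,
         7.77767491e+01],
       [ 9.99999024e-01, -7.26405582e-04, -1.19338772e-03,
        -4.66931596e-01],
       [ 9.12841711e-04, -3.06919546e-01,  9.51735026e-01,
        -1.43678055e+02],
       [ 0.00000000e+00,  0.00000000e+00,  0.00000000e+00,
         1.00000000e+00]])}
```

View pics/scene0.png

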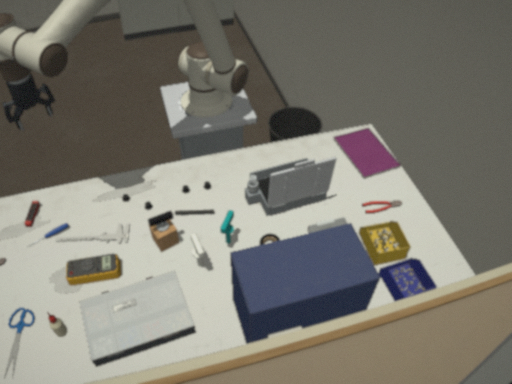

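View pics/side0.png

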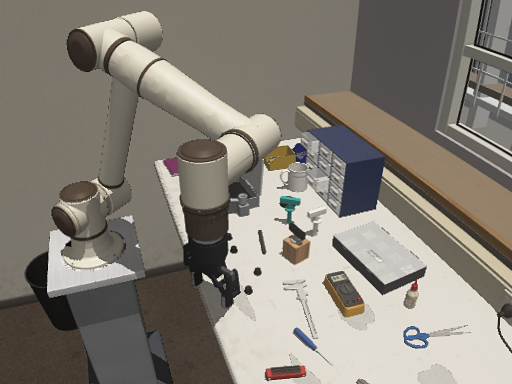

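Scene view: four knobs at about (126,198), (148,206), (185,189) and (207,185). The brush is at (195,212), the block with the black key at (163,230), and the case with its open lid at (290,185). The key look-alikes are turquoise at (229,220) and white at (198,248). The side view shows the same layout, partly hidden by the arm.

```bash
python3 - <<'E'
from h import *
c=cam("scene"); im=cv2.imread("pics/scene0.png")
g=im.max(axis=2); m=(g<60).astype(np.uint8); m[:, :100]=0; m[:170]=0; m[260:]=0; m[:,340:]=0
n,l,s,ce=cv2.connectedComponentsWithStats(m)
for i in range(1,n):
    if s[i,4]>8: print(s[i],ce[i].round(1),onplane(c,[ce[i]],9)[0].round())
for nm,uv,z in [("blocktop",(163,222),66),("clampR",(253,178),85),("tape",(270,240),10),("cutters",(380,207),5)]: print(nm,onplane(c,[uv],z)[0].round())
b=im[130:270,100:360]; cv2.imwrite("pics/crop.png",cv2.resize(b,None,fx=3,fy=3,interpolation=cv2.INTER_CUBIC))
E
```

```text
[259 178  10  21 127] [264.2 186.1] [501.  80.   9.]
[206 184   4   4  14] [207.3 185.5] [448. -93.   9.]
[184 187   4   5  14] [185.4 189.2] [ 444. -163.    9.]
[124 196   5   4  15] [125.7 197.7] [ 427. -351.    9.]
[147 204   4   4  15] [148.4 205.6] [ 479. -286.    9.]
[150 213  22  12 141] [160.4 218.8] [ 541. -258.    9.]
blocktop [ 602. -252.   66.]
clampR [526.  35.  85.]
tape [707.  33.  10.]
cutters [682. 402.   5.]
```

View pics/crop.png

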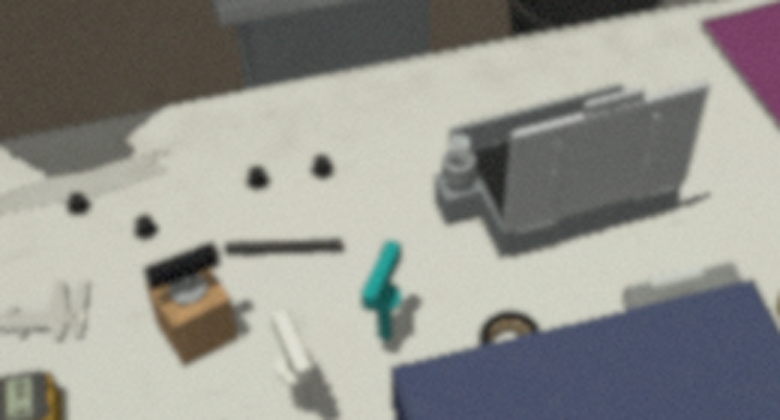

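The crop confirms four knobs. The key handle lies along y (tilted in the view) and the right clamp's screw head shows at crop (460,160). Next I'll move the wrist camera over the knobs.

```bash
cat >> h.py <<'E'
def goto(P,yaw=0,st=None):
    """tool shift/roll from now; yaw = world angle (deg) of tool y from world y (mod 180)"""
    st=st or arm.read_state(); Rt=R.from_quat(st["ee_rot"]).as_matrix()
    t=Rt.T@(np.array(P,float)-st["position"]); ty=Rt[:,1]
    cur=np.degrees(np.arctan2(-ty[0],ty[1])); d=(yaw-cur+90)%180-90
    return t.round(1),"roll",round(-d,1),"j6",np.degrees(st["joints"][5]).round(),"F",st["contact_force"].round(1),"w",round(st["gripper_width"],1),"pos",st["position"].round(1)
E
python3 -c "
from h import *
print(goto([440,-220,250]))"
```

```text
(array([-303.3,  237.3,  -19.1]), 'roll', np.float64(25.4), 'j6', np.float64(-15.0), 'F', array([-0.2,  0.2,  0.6]), 'w', 85.5, 'pos', array([ 267.6, -564.3,  230.5]))
```

Emit:
{"name": "drive_tool", "arguments": {"targets": [[-1,-303,237,-19,25.4],[-1,-303,237,-19,25.4],[-1,-303,237,-19,25.4],[-1,-303,237,-19,25.4],[-1,-303,237,-19,25.4],[-1,-303,237,-19,25.4],[-1,-303,237,-19,25.4],[-1,-303,237,-19,25.4],[-1,-303,237,-19,25.4],[-1,-303,237,-19,25.4],[-1,-303,237,-19,25.4]]}}

```text
clock: 1.25
position: [439.6, -221.1, 250.1]
ee_rot: [0.001, 1.0, 0.0, -0.0]
contact_force: [0.4, 0.3, 0.2]
gripper_width: 85.2
grasp_force: 0.0
```

```bash
cat >> h.py <<'E'
def knobs(fn=None,z=9):
    im,c,st=snap("wrist",fn); m=(im.max(axis=2)<60).astype(np.uint8)
    n,l,s,ce=cv2.connectedComponentsWithStats(m); out=[]
    for i in range(1,n):
        if s[i,4]>60: out.append((ce[i].round(1),s[i].tolist(),onplane(c,[ce[i]],z)[0].round(1)))
    return out,st
E
python3 - <<'E'
from h import *
o,st=knobs("w1.png"); [print(*x) for x in o]; print(goto([440,-220,250],st=st))
E
```

```text
[315.1  34.6] [269, 0, 108, 39, 356] [ 290.5 -150.7    9. ]
[334.   7.] [290, 0, 91, 16, 1282] [ 260.8 -130.     9. ]
[502.1  20.6] [492, 0, 20, 42, 513] [272.6  76.4   9. ]
[160.4 143.5] [151, 135, 19, 18, 253] [ 422.1 -351.5    9. ]
[298.8 155.2] [291, 147, 17, 17, 235] [ 438.6 -164.5    9. ]
[349.1 158.3] [341, 150, 18, 17, 250] [442.9 -95.5   9. ]
[479.4 172.6] [442, 167, 70, 12, 551] [463.3  91.    9. ]
[209.7 180.3] [202, 172, 17, 18, 231] [ 473.8 -287.6    9. ]
[487.2 228.2] [451, 179, 61, 96, 4362] [549.3 123.8   9. ]
[439.7 208.2] [412, 188, 49, 40, 757] [516.7  44.5   9. ]
[299.9 220.9] [263, 212, 78, 20, 244] [ 536.1 -158.8    9. ]
[254.8 338.2] [0, 242, 512, 142, 37110] [ 754.7 -225.9    9. ]
[228.  310.6] [200, 292, 56, 33, 1132] [ 696.7 -269.6    9. ]
(array([-0.4,  1.1,  0.1]), 'roll', np.float64(-0.1), 'j6', np.float64(-82.0), 'F', array([0.4, 0.3, 0.2]), 'w', 85.2, 'pos', array([ 439.6, -221.1,  250.1]))
```

View pics/w1.png

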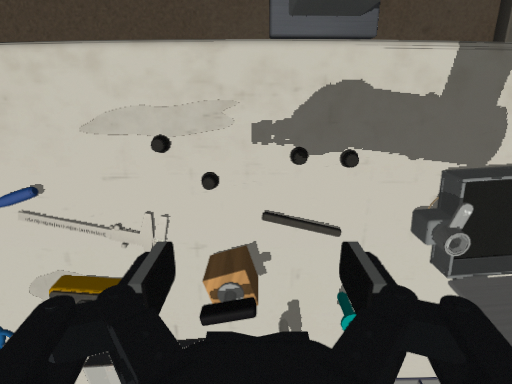

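The four knobs are at (160,144), (209,180), (299,156) and (349,158). The right clamp's head is at (457,241) with its claw along the case side, and the brush is at (301,222). Grasping the knob at (443,-95) first.

```bash
python3 - <<'E'
from h import *
print(goto([443,-95.5,60])[0],goto([443,-95.5,3])[0])
E
```

```text
[ -3.5 126.  190.1] [ -3.5 125.9 247.1]
```

Emit:
{"name": "drive_tool", "arguments": {"targets": [[-0.2,-3.5,126,60,0],[-0.2,-3.5,126,120,0],[-0.2,-3.5,126,180,0],[-0.2,-3.5,126,200,0],[-0.2,-3.5,126,230,0],[-0.2,-3.5,126,247,0],[-0.2,-3.5,126,247,0],[1,-3.5,126,247,0],[1,-3.5,126,247,0],[1,-3.5,126,247,0],[1,-3.5,126,247,0],[1,-3.5,126,247,0]]}}

```text
clock: 2.5
position: [443.8, -94.9, 3.9]
ee_rot: [0.0, 1.0, 0.0, 0.001]
contact_force: [0.3, 1.0, -0.4]
gripper_width: 22.3
grasp_force: 58.7
```

Emit:
{"name": "drive_tool", "arguments": {"targets": [[1,0,0,-40,0],[1,0,0,-90,0],[1,0,50,-140,0],[1,0,100,-190,0],[1,0,150,-230,0],[1,0,200,-240,0],[1,0,220,-240,0],[1,0,220,-240,0]]}}

```text
clock: 3.3
position: [444.2, 128.6, 245.9]
ee_rot: [-0.001, 1.0, 0.002, 0.002]
contact_force: [0.8, -0.6, -0.9]
gripper_width: 22.3
grasp_force: 59.0
```

```bash
python3 - <<'E'
from h import *
im,c,st=snap("wrist","w2.png"); print(goto([443,120,250],st=st),st["grasp_force"])
E
```

```text
(array([ 1.2, -8.6, -4.1]), 'roll', np.float64(0.2), 'j6', np.float64(-126.0), 'F', array([ 0.8, -0.6, -0.9]), 'w', 22.3, 'pos', array([444.2, 128.6, 245.9])) 58.98780941963196
```

View pics/w2.png

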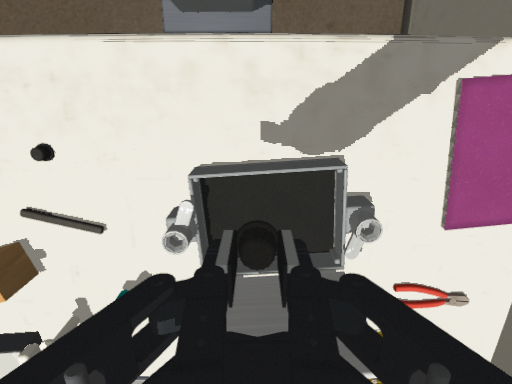

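Both screw heads are visible, right at (175,240) and left at (369,229). The case interior spans roughly (197,172) to (343,255), and the knob is held at (258,245).

```bash
python3 - <<'E'
from h import *
st=arm.read_state(); c=cam("wrist",st)
a=onplane(c,[(175,240),(369,229)],78); print(a, np.linalg.norm(a[0]-a[1]))
m=a.mean(0); d=a[1]-a[0]; th=np.arctan2(-d[0],d[1]); print("centre",m,"yaw",np.degrees(th))
rim=onplane(c,[(191,169),(346,161)],45); print(rim.round())
Rz=R.from_euler('z',th).as_matrix()
print(((rim-m)@Rz).round())
for x,y in [(-35,-50),(-35,0),(-35,50),(0,-25),(0,25)]:
    P=m+Rz@np.array([x,y,0]); P[2]=25; print((x,y),P.round(), goto(P,np.degrees(th))[:3])
for uv in [(43,152)]: print(onplane(c,[uv],9))
print(onplane(c,[(62,220)],6))
E
```

```text
[[535.10987168  30.52759691  78.        ]
 [520.08177615 265.33359752  78.        ]] 235.28642455539173
centre [527.59582392 147.93059721  78.        ] yaw 3.662059878230236
[[455.  49.  45.]
 [444. 240.  45.]]
[[-79. -95. -33.]
 [-78.  97. -33.]]
(-35, -50) [496.  96.  25.] (array([-49.6, -35. , 221.3]), 'roll', np.float64(-3.4))
(-35, 0) [493. 146.  25.] (array([-46.6,  14.9, 221.5]), 'roll', np.float64(-3.4))
(-35, 50) [489. 196.  25.] (array([-43.6,  64.9, 221.6]), 'roll', np.float64(-3.4))
(0, -25) [529. 123.  25.] (array([-83.1,  -7.9, 221.6]), 'roll', np.float64(-3.4))
(0, 25) [526. 173.  25.] (array([-80.1,  42. , 221.7]), 'roll', np.float64(-3.4))
[[ 440.07640108 -159.85845748    9.        ]]
[[ 542.07715786 -157.02230962    6.        ]]
```

```bash
cat >> h.py <<'E'
CM=np.array([527.6,147.9,0]); CY=3.66; RC=R.from_euler('z',CY,degrees=True).as_matrix()
def case(x,y,z): return CM+RC@np.array([x,y,0])+[0,0,z]
E
python3 - <<'E'
from h import *
print(goto(case(10,50,14),CY))
p=case(10,50,14); 
for K in [(438.6,-164.5),(474,-287.6),(421.5,-351.5)]: print((np.array(K)-p[:2]).round(1))
E
```

```text
(array([-88.5,  67.5, 232.9]), 'roll', np.float64(-3.4), 'j6', np.float64(-126.0), 'F', array([-0.2,  1.6,  1. ]), 'w', 22.3, 'pos', array([444.9, 129.7, 246.1]))
[ -95.8 -362.9]
[ -60.4 -486. ]
[-112.9 -549.9]
```

Emit:
{"name": "drive_tool", "arguments": {"targets": [[1,-45,35,50,-3.4],[1,-88.5,67.5,100,-3.4],[1,-88.5,67.5,150,-3.4],[1,-88.5,67.5,200,-3.4],[1,-88.5,67.5,232,-3.4],[1,-88.5,67.5,232,-3.4],[-0.2,-88.5,67.5,232,-3.4],[-0.2,-88.5,67.5,232,-3.4],[-0.2,-88.5,67.5,232,-3.4],[-0.2,-88.5,67.5,182,-3.4],[-0.2,-88.5,67.5,132,-3.4],[-0.2,-88.5,67.5,82,-3.4]]}}

```text
clock: 4.55
position: [532.2, 192.7, 164.7]
ee_rot: [-0.029, 1.0, 0.001, 0.001]
contact_force: [1.0, 1.4, 0.3]
gripper_width: 50.9
grasp_force: 0.0
```

```bash
python3 - <<'E'
from h import *
print(goto([438.6,-164.5,150],0),goto([438.6,-164.5,3.5],0)[0])
E
```

```text
(array([ 114.5, -351. ,   14. ]), 'roll', np.float64(3.4), 'j6', np.float64(-123.0), 'F', array([1. , 1.4, 0.3]), 'w', 50.9, 'pos', array([532.2, 192.7, 164.7])) [ 114.8 -351.2  160.5]
```

Emit:
{"name": "drive_tool", "arguments": {"targets": [[-0.2,40,-50,-40,3.4],[-0.2,80,-100,-40,3.4],[-0.2,110,-150,-40,3.4],[-0.2,110,-200,-40,3.4],[-0.2,110,-250,-40,3.4],[-0.2,112,-300,0,3.4],[-0.2,114,-350,50,3.4],[-0.2,114,-351,80,3.4],[-0.2,114,-351,80,3.4]]}}

```text
clock: 5.45
position: [438.8, -166.1, 81.5]
ee_rot: [0.001, 1.0, 0.0, 0.002]
contact_force: [-0.1, 0.8, 0.2]
gripper_width: 51.2
grasp_force: 0.0
```

```bash
python3 - <<'E'
from h import *
s0=arm.read_state()["position"]
o,st=knobs(); print(s0,arm.read_state()["position"])
for x in o:
    if 150<x[1][4]<2000 and x[2][0]<500: print(*x)
print(goto([438.6,-164.5,3.5],0))
E
```

```text
[ 438.7785138  -166.1200606    81.45022299] [ 435.66080757 -167.34273908   76.86844284]
[ 24.3 178.3] [4, 163, 41, 30, 929] [ 422.  -351.5    9. ]
[260.2 196.7] [246, 182, 30, 31, 713] [ 438.1 -163.8    9. ]
[114.1 237.1] [98, 222, 34, 31, 735] [ 474.  -287.2    9. ]
(array([-3.4,  2.8, 73.4]), 'roll', np.float64(-0.3), 'j6', np.float64(-89.0), 'F', array([-0.5, -2.5, -3.2]), 'w', 50.9, 'pos', array([ 435.7, -167.3,   76.9]))
```

Emit:
{"name": "drive_tool", "arguments": {"targets": [[-0.2,-3.4,2.8,40,0],[-0.2,-3.4,2.8,73,0],[-0.2,-3.4,2.8,73,0],[-0.2,-3.4,2.8,73,0],[1,-3.4,2.8,73,0],[1,-3.4,2.8,73,0],[1,-3.4,2.8,73,0],[1,-3.4,2.8,73,0]]}}

```text
clock: 6.3
position: [444.1, -161.5, 10.8]
ee_rot: [-0.0, 1.0, -0.0, 0.002]
contact_force: [-2.0, 2.3, 8.0]
gripper_width: 21.1
grasp_force: 58.4
```

```bash
python3 - <<'E'
from h import *
print(goto(case(10,-50,14),CY))
E
```

```text
(array([-96.8, 260.1,  -2.9]), 'roll', np.float64(-3.6), 'j6', np.float64(-90.0), 'F', array([-2. ,  2.3,  8. ]), 'w', 21.1, 'pos', array([ 444.1, -161.5,   10.8]))
```

```bash
cat >> h.py <<'E'
import json
# commanded pose tracker: x,y,z,yaw(deg of tool y from world y); tool x=(-1,0,0) at yaw 0
def upd(tx,ty,tz,roll):
    x,y,z,w=json.load(open("cmd.json")); a=np.radians(w); c,s=np.cos(a),np.sin(a)
    x+=-c*tx-s*ty; y+=-s*tx+c*ty; z-=tz; w-=roll
    json.dump([x,y,z,w],open("cmd.json","w")); return np.round([x,y,z,w],1)
def mv(P,yaw=None):
    x,y,z,w=json.load(open("cmd.json")); a=np.radians(w); c,s=np.cos(a),np.sin(a)
    yaw=w if yaw is None else yaw
    dx,dy=P[0]-x,P[1]-y; d=(yaw-w+90)%180-90
    return np.round([-c*dx-s*dy,-s*dx+c*dy,z-P[2],-d],1).tolist()
def stt():
    s=arm.read_state(); print("clk",round(s["clock"],1),s["position"].round(1),"F",s["contact_force"].round(1),"w",round(s["gripper_width"],1),"j",s["joints"].round(2))
E
echo '[442.4,-161.7,8.3,0]' > cmd.json
python3 - <<'E'
from h import *
print(mv(case(10,-50,18),CY)); stt()
E
```

```text
[-98.4, 260.3, -9.7, -3.7]
clk 6.3 [ 444.1 -161.5   10.8] F [-2.   2.3  8. ] w 21.1 j [-0.    0.43 -0.62  0.   -0.51 -1.57]
```

Emit:
{"name": "drive_tool", "arguments": {"targets": [[1,0,0,-50,0],[1,0,40,-90,0],[1,-40,90,-110,-3.7],[1,-80,140,-110,-3.7],[1,-98,190,-110,-3.7],[1,-98,240,-110,-3.7],[1,-98,260,-90,-3.7],[1,-98,260,-50,-3.7],[1,-98,260,-10,-3.7],[1,-98,260,-10,-3.7],[-0.2,-98,260,-10,-3.7],[-0.2,-98,260,-10,-3.7]]}}

```text
clock: 7.5
position: [542.9, 99.7, 21.0]
ee_rot: [-0.032, 0.999, 0.002, 0.003]
contact_force: [-1.9, 19.7, -1.8]
gripper_width: 49.6
grasp_force: 0.0
```

```bash
python3 - <<'E'
from h import *
print(upd(-98,260,-10,-3.7)); print(mv([474,-287.5,90],0),mv([474,-287.5,3.5],0)); stt()
E
```

```text
[540.4  98.3  18.3   3.7]
[91.2, -380.7, -71.7, 3.7] [91.2, -380.7, 14.8, 3.7]
clk 7.5 [542.9  99.7  21. ] F [-1.9 19.7 -1.8] w 49.6 j [ 0.48  0.5  -0.42 -0.   -0.64 -1.98]
```

Emit:
{"name": "drive_tool", "arguments": {"targets": [[-0.2,0,6,-40,0],[-0.2,0,0,-80,0],[-0.2,20,-40,-100,0],[-0.2,40,-90,-100,3.7],[-0.2,60,-140,-100,3.7],[-0.2,80,-190,-100,3.7],[-0.2,91,-240,-90,3.7],[-0.2,91,-290,-80,3.7],[-0.2,91,-340,-72,3.7],[-0.2,91,-381,-72,3.7],[-0.2,91,-381,-72,3.7],[-0.2,91,-381,-72,3.7]]}}

```text
clock: 8.7
position: [474.4, -289.7, 92.3]
ee_rot: [0.002, 1.0, -0.001, 0.002]
contact_force: [0.0, -0.3, 0.3]
gripper_width: 51.4
grasp_force: 0.0
```

```bash
python3 - <<'E'
from h import *
print(upd(91,-381,-72,3.7)); stt()
o,st=knobs(); stt()
for x in o:
    if 150<x[1][4]<2000 and x[2][0]<500: print(*x)
print(mv([474,-287.5,4],0))
E
```

```text
[ 474.2 -287.8   90.3    0. ]
clk 8.7 [ 474.4 -289.7   92.3] F [ 0.  -0.3  0.3] w 51.4 j [-0.26  0.41 -0.35  0.   -0.81 -1.32]
clk 8.8 [ 474.3 -288.4   92.1] F [-0.1 -0.1 -0.8] w 51.6 j [-0.25  0.41 -0.35 -0.   -0.81 -1.32]
[178.  130.4] [162, 116, 32, 30, 751] [ 422.2 -351.6    9. ]
[259.  192.2] [245, 178, 29, 30, 651] [ 473.6 -288.4    9. ]
[0.2, 0.3, 86.3, -0.0]
```

Emit:
{"name": "drive_tool", "arguments": {"targets": [[-0.2,0,0,45,0],[-0.2,0,0,86,0],[-0.2,0,0,86,0],[-0.2,0,0,86,0],[1,0,0,86,0],[1,0,0,86,0],[1,0,0,86,0],[1,0,0,86,0],[1,0,0,36,0],[1,0,0,-14,0],[1,0,0,-30,0]]}}

```text
clock: 9.85
position: [477.6, -289.0, 127.5]
ee_rot: [-0.0, 1.0, -0.002, 0.006]
contact_force: [1.3, -0.2, 0.2]
gripper_width: 22.3
grasp_force: 58.8
```

```bash
python3 - <<'E'
from h import *
print(upd(0,0,-30,0)); print(mv(case(-40,-40,14),CY)); stt()
E
```

```text
[ 474.2 -287.8  120.3    0. ]
[-16.1, 393.2, 106.3, -3.7]
clk 9.8 [ 477.6 -289.   127.5] F [ 1.3 -0.2  0.2] w 22.3 j [-0.25  0.36 -0.31  0.   -0.88 -1.32]
```

Emit:
{"name": "drive_tool", "arguments": {"targets": [[1,0,50,0,0],[1,0,100,0,0],[1,0,150,0,0],[1,0,200,0,0],[1,0,250,0,-3.7],[1,-16,300,0,-3.7],[1,-16,350,0,-3.7],[1,-16,393,20,-3.7],[1,-16,393,60,-3.7],[1,-16,393,106,-3.7],[1,-16,393,106,-3.7],[1,-16,393,106,-3.7]]}}

```text
clock: 11.05
position: [490.9, 105.4, 15.4]
ee_rot: [-0.032, 0.999, -0.0, 0.0]
contact_force: [0.6, -0.1, 0.8]
gripper_width: 21.7
grasp_force: 87.4
```

```bash
python3 - <<'E'
from h import *
print(upd(-16,393,106,-3.7)); print(mv([422,-351.5,120],0)); stt()
E
```

```text
[490.2 105.2  14.3   3.7]
[97.5, -451.4, -105.7, 3.7]
clk 11.1 [490.9 105.4  15.4] F [ 0.6 -0.1  0.8] w 21.7 j [ 0.54  0.45 -0.55  0.   -0.57 -2.04]
```

Emit:
{"name": "drive_tool", "arguments": {"targets": [[-0.2,0,0,0,0],[-0.2,0,0,0,0],[-0.2,0,0,-50,0],[-0.2,0,0,-100,0],[-0.2,20,-50,-106,0],[-0.2,40,-100,-106,3.7],[-0.2,60,-150,-106,3.7],[-0.2,80,-200,-106,3.7],[-0.2,97,-250,-106,3.7],[-0.2,97,-300,-106,3.7],[-0.2,97,-350,-106,3.7],[-0.2,97,-400,-106,3.7]]}}

```text
clock: 12.25
position: [418.1, -285.0, 122.9]
ee_rot: [0.001, 1.0, -0.001, 0.002]
contact_force: [1.4, 0.5, 0.6]
gripper_width: 51.3
grasp_force: 0.0
```

```bash
python3 - <<'E'
from h import *
print(upd(97,-400,-106,3.7)); 
o,st=knobs(); stt()
for x in o:
    if 150<x[1][4]<2000 and x[2][0]<500: print(*x)
print(mv([422,-351.5,4],0))
E
```

```text
[ 419.2 -300.2  120.3    0. ]
clk 12.3 [ 419.3 -291.   122.9] F [ 4.4 -5.1  1.2] w 51.2 j [-0.29  0.3  -0.43  0.   -0.84 -1.29]
[369.5  15. ] [292, 0, 128, 38, 1753] [ 279.  -195.6    9. ]
[186.4 185.7] [174, 173, 26, 26, 522] [ 421.3 -352.     9. ]
[-2.8, -51.3, 116.3, -0.0]
```

Emit:
{"name": "drive_tool", "arguments": {"targets": [[-0.2,-2.5,-51,50,0],[-0.2,-2.5,-51,90,0],[-0.2,-2.5,-51,116,0],[-0.2,-2.5,-51,116,0],[-0.2,-2.5,-51,116,0],[1,-2.5,-51,116,0],[1,-2.5,-51,116,0],[1,-2.5,-51,116,0],[1,-2.5,-51,116,0],[1,-2.5,-51,66,0],[1,-2.5,-51,16,0],[1,-2.5,-51,0,0]]}}

```text
clock: 13.5
position: [423.2, -334.4, 125.5]
ee_rot: [-0.001, 1.0, -0.002, 0.004]
contact_force: [0.4, 0.4, -0.6]
gripper_width: 22.2
grasp_force: 58.9
```

```bash
python3 - <<'E'
from h import *
print(upd(-2.5,-51,0,0)); print(mv(case(-40,45,14),CY)); stt()
E
```

```text
[ 421.7 -351.2  120.3    0. ]
[-63.1, 541.5, 106.3, -3.7]
clk 13.5 [ 423.2 -334.4  125.5] F [ 0.4  0.4 -0.6] w 22.2 j [-0.37  0.34 -0.36  0.   -0.87 -1.2 ]
```

Emit:
{"name": "drive_tool", "arguments": {"targets": [[1,0,50,0,0],[1,0,100,0,0],[1,-10,150,0,0],[1,-20,200,0,0],[1,-30,250,0,0],[1,-40,300,0,-3.7],[1,-50,350,0,-3.7],[1,-60,400,0,-3.7],[1,-63,450,0,-3.7],[1,-63,500,0,-3.7],[1,-63,525,0,-3.7],[1,-63,525,0,-3.7]]}}

```text
clock: 14.7
position: [483.9, 195.6, 120.3]
ee_rot: [-0.035, 0.999, 0.0, 0.0]
contact_force: [0.1, -0.7, -0.8]
gripper_width: 22.0
grasp_force: 58.9
```

```bash
python3 - <<'E'
from h import *
s=arm.get_image("wrist"); stt(); s=arm.read_state()["position"]
json.dump([484.8,s[1],120.3,3.7],open("cmd.json","w")); print(mv(case(-40,45,14),CY))
E
```

```text
clk 14.8 [483.3 193.6 120.1] F [-0.4 -0.6 -0. ] w 22.2 j [ 0.69  0.32 -0.4  -0.   -0.85 -2.2 ]
[0.2, -3.3, 106.3, 0.0]
```

Emit:
{"name": "drive_tool", "arguments": {"targets": [[1,0,-3,50,0],[1,0,-3,90,0],[1,0,-3,106,0],[1,0,-3,106,0],[-0.2,0,-3,106,0],[-0.2,0,-3,106,0],[-0.2,0,-3,56,0],[-0.2,0,-3,6,0],[-0.2,40,-40,-44,0],[-0.2,40,-50,-94,0],[-0.2,40,-50,-110,0],[-0.2,40,-50,-110,0]]}}

```text
clock: 15.95
position: [449.4, 139.7, 237.6]
ee_rot: [-0.032, 0.999, 0.004, 0.007]
contact_force: [0.0, 1.3, -0.6]
gripper_width: 51.3
grasp_force: 0.0
```

```bash
python3 - <<'E'
from h import *
print(upd(40,-50,-110,0))
im,c,st=snap("wrist","w3.png"); stt()
snap("scene","scene1.png")
a=cv2.imread("pics/scene1.png"); 
cv2.imwrite("pics/both.png",np.hstack([im[:384,:],a[150:342,80:336].repeat(2,0).repeat(2,1)])[:, :1024][:, :].astype(np.uint8))
b=cv2.imread("pics/both.png"); cv2.imwrite("pics/both.png",cv2.resize(b,(800,300)))
E
```

```text
[448.1 141.1 230.3   3.7]
clk 16.0 [448.2 139.5 234.6] F [-0.5 -0.3 -0.6] w 50.8 j [ 0.65  0.11 -0.36  0.   -1.09 -2.16]
```

View pics/both.png

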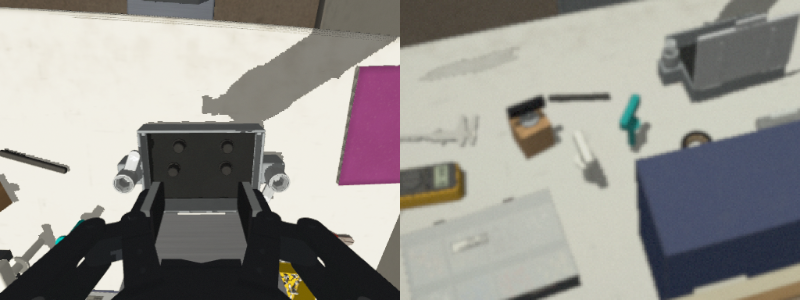

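All four knobs lie in the case and none are left on the bench. Before reaching behind the lid I'll check the clearance to the blue cabinet.

```bash
python3 - <<'E'
from h import *
a,_,_=snap("side"); b,_,_=snap("scene")
A=cv2.resize(a[100:240,190:390],(800,560)); B=cv2.resize(b[140:340,220:400],(500,556))
A=cv2.resize(a[110:230,200:390],(420,265),interpolation=cv2.INTER_CUBIC);
cv2.imwrite("pics/sc2.png",np.hstack([cv2.resize(a[110:230,200:400],(440,264),interpolation=cv2.INTER_CUBIC),cv2.resize(b[140:340,220:400],(238,264),interpolation=cv2.INTER_CUBIC)]))
E
```

```text
(no output)
```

View pics/sc2.png

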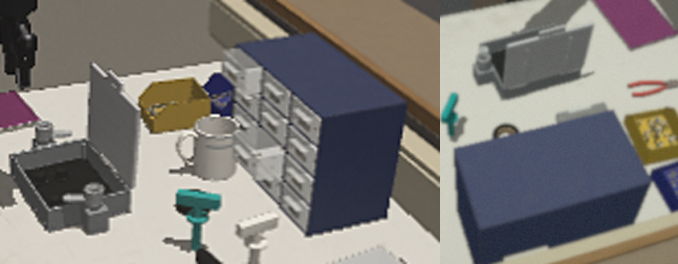

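```bash
python3 - <<'E'
from h import *
s,d=cam("scene"),cam("side")
def tri(a,b):
    A,B=ray(s,[a])[0],ray(d,[b])[0]; t=np.linalg.lstsq(np.c_[A,-B],d[3]-s[3],rcond=None)[0]
    p,q=s[3]+t[0]*A,d[3]+t[1]*B; return ((p+q)/2).round(),np.linalg.norm(p-q).round()
print("cab -y",tri((232,253.5),(340,159)),"cab +y",tri((345,225),(303.6,130.5)))
print("lid -y",tri((270.7,174),(262,155.5)),"lid +y",tri((330.4,159),(241,138.6)))
stt()
im=cv2.imread("pics/w3.png"); c=cam("wrist",{"ee_rot":[-0.032,0.999,0.004,0.007],"position":[449.4,139.7,237.6]})
g=cv2.cvtColor(im,cv2.COLOR_BGR2GRAY)
for x0,x1 in ((135,185),(325,385)):
    r=cv2.HoughCircles(cv2.resize(g[200:265,x0:x1],None,fx=4,fy=4,interpolation=cv2.INTER_CUBIC),cv2.HOUGH_GRADIENT,1,60,param1=100,param2=20,minRadius=30,maxRadius=75)
    if r is not None:
        for q in r[0][:2]:
            uv=(q[:2]/4+[x0,200]); print(uv,q[2]/4,onplane(c,[uv],78)[0].round(1))
E
```

```text
cab -y (array([ 851., -105.,  225.]), np.float64(27.0)) cab +y (array([846., 176., 216.]), np.float64(19.0))
lid -y (array([624.,  58., 203.]), np.float64(13.0)) lid +y (array([607., 240., 192.]), np.float64(11.0))
clk 16.1 [446.6 138.8 229.9] F [ 0.1  0.6 -0.5] w 51.5 j [ 0.65  0.12 -0.36 -0.   -1.09 -2.16]
[159.125 235.625] 11.025 [537.6  30.5  78. ]
[356.625 234.375] 11.375 [522.  263.3  78. ]
```

The cabinet's front is near x=850, so there is room behind the lid. The lid's upper corners are at x about 615 and z about 197. Planning the lid-lowering arc.

```bash
sed -i 's/^CM=.*CY=3.66/CM=np.array([528.5,147.4,0]); CY=3.7/' h.py; python3 - <<'E'
from h import *
print("over",mv(case(150,0,262)),"down",mv(case(150,0,160)))
json.dump([*case(150,0,160)[:2],160,3.7],open("/tmp/c.json","w"))
r=132
P0=np.array([150,160.])
for th in np.arange(1.9,-0.06,-0.1):
    n=np.array([np.sin(th),np.cos(th)]); u=np.array([-np.cos(th),np.sin(th)])
    p=np.array([75,45.5])+r*u+8*n+11*np.array([max(np.sin(th),0),0])
    print(round(th,2),"tx",round(P0[0]-p[0]),"tz",round(P0[1]-p[1]))
E
```

```text
over [-230.6, 1.1, -31.7, -0.0] down [-230.6, 1.1, 70.3, -0.0]
1.9 tx 14 tz -8
1.8 tx 27 tz -12
1.7 tx 39 tz -15
1.6 tx 52 tz -17
1.5 tx 65 tz -18
1.4 tx 79 tz -17
1.3 tx 92 tz -15
1.2 tx 105 tz -11
1.1 tx 118 tz -7
1.0 tx 130 tz -1
0.9 tx 142 tz 6
0.8 tx 153 tz 14
0.7 tx 164 tz 23
0.6 tx 173 tz 33
0.5 tx 182 tz 44
0.4 tx 189 tz 56
0.3 tx 195 tz 68
0.2 tx 201 tz 80
0.1 tx 204 tz 93
-0.0 tx 207 tz 107
```

Emit:
{"name": "drive_tool", "arguments": {"targets": [[1,0,0,-35,0],[1,-40,0,-35,0],[1,-90,0,-35,0],[1,-140,0,-35,0],[1,-190,0,-35,0],[1,-230,0,-35,0],[1,-230,0,-35,0],[1,-230,0,0,0],[1,-230,0,40,0],[1,-230,0,70,0],[1,-230,0,70,0],[1,-230,0,70,0]]}}

```text
clock: 17.35
position: [676.5, 153.8, 159.9]
ee_rot: [-0.032, 0.999, -0.001, -0.001]
contact_force: [0.2, -0.3, 0.8]
gripper_width: 0.1
grasp_force: 0.0
```

```bash
python3 - <<'E'
from h import *
print(upd(-230,0,70,0)); stt()
E
```

```text
[677.6 155.9 160.3   3.7]
clk 17.4 [676.5 153.8 159.9] F [ 0.2 -0.3  0.8] w 0.1 j [ 0.46  0.55  0.1   0.   -1.12 -1.96]
```

Emit:
{"name": "drive_tool", "arguments": {"targets": [[1,14,0,-8,0],[1,27,0,-12,0],[1,39,0,-15,0],[1,52,0,-17,0],[1,65,0,-18,0],[1,79,0,-17,0],[1,92,0,-15,0],[1,105,0,-11,0],[1,118,0,-7,0],[1,130,0,-1,0],[1,142,0,6,0],[1,153,0,14,0]]}}

```text
clock: 18.55
position: [524.4, 144.5, 148.7]
ee_rot: [-0.032, 0.999, 0.001, 0.003]
contact_force: [1.2, -0.0, 1.3]
gripper_width: -0.1
grasp_force: 0.5
```

Emit:
{"name": "drive_tool", "arguments": {"targets": [[1,11,0,9,0],[1,20,0,19,0],[1,29,0,30,0],[1,36,0,42,0],[1,42,0,54,0],[1,48,0,66,0],[1,51,0,79,0],[1,54,0,90,0],[1,54,0,96,0],[1,54,0,98,0],[1,54,0,98,0]]}}

```text
clock: 19.65
position: [469.9, 140.8, 53.2]
ee_rot: [-0.033, 0.999, -0.0, 0.001]
contact_force: [-11.4, 0.5, 29.6]
gripper_width: 0.2
grasp_force: 14.6
```

```bash
python3 - <<'E'
from h import *
upd(153,0,14,0); print(upd(54,0,98,0)); stt()
E
```

```text
[471.1 142.6  48.3   3.7]
clk 19.6 [469.9 140.8  53.2] F [-11.4   0.5  29.6] w 0.2 j [ 0.62  0.38 -0.54  0.   -0.65 -2.13]
```

The fingers press at z=53 with 30 N, which matches a shut lid. Next I'll rise and look down on the lid and both screws.

Emit:
{"name": "drive_tool", "arguments": {"targets": [[1,0,0,-30,0],[1,0,0,-80,0],[1,0,0,-130,0],[1,0,0,-170,0],[1,0,0,-170,0],[1,0,0,-170,0],[1,0,0,-170,0]]}}

```text
clock: 20.35
position: [469.3, 140.2, 217.8]
ee_rot: [-0.032, 0.999, -0.0, -0.001]
contact_force: [0.2, 0.5, -0.9]
gripper_width: 0.3
grasp_force: 0.0
```

```bash
python3 - <<'E'
from h import *
print(upd(0,0,-170,0)); im,c,st=snap("wrist","w4.png"); stt()
g=cv2.cvtColor(im,cv2.COLOR_BGR2GRAY)
e=proj(c,[case(0,118,78),case(0,-118,78)]); print(e)
for u,v in e.astype(int):
    x0,y0=max(u-35,0),max(v-35,0)
    r=cv2.HoughCircles(cv2.resize(g[y0:v+35,x0:u+35],None,fx=4,fy=4,interpolation=cv2.INTER_CUBIC),cv2.HOUGH_GRADIENT,1,60,param1=100,param2=20,minRadius=30,maxRadius=85)
    if r is not None:
        for q in r[0][:2]:
            uv=(q[:2]/4+[x0,y0]); print(uv,q[2]/4,onplane(c,[uv],78)[0].round(1))
E
```

```text
[471.1 142.6 218.3   3.7]
clk 20.4 [469.3 140.1 217.3] F [-0.1  0.4 -0.2] w 0.0 j [ 0.62  0.17 -0.33 -0.   -1.07 -2.13]
[[368.66761676 228.35415365]
 [152.5022645  228.6250734 ]]
[367.875 231.375] 14.775 [524.5 265.   78. ]
[152.375 229.625] 12.425 [537.3  29.4  78. ]
[160.125 213.625] 18.35 [517.8  38.8  78. ]
```

View pics/w4.png

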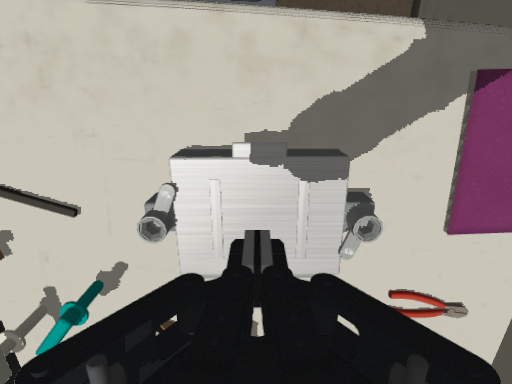

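The lid is shut. The right socket is at (152,230) and the left at (368,229), and the claws are still along the sides. Now to the key, with the tool turned 90°.

```bash
python3 - <<'E'
from h import *
print(mv([600,-322,230],90)) 
E
```

```text
[-98.7, -471.9, -11.7, -86.3]
```

Emit:
{"name": "drive_tool", "arguments": {"targets": [[-1,-20,-45,-12,-8],[-1,-40,-90,-12,-16],[-1,-60,-135,-12,-24],[-1,-80,-180,-12,-32],[-1,-99,-225,-12,-40],[-1,-99,-270,-12,-48],[-1,-99,-315,-12,-56],[-1,-99,-360,-12,-64],[-1,-99,-405,-12,-72],[-1,-99,-440,-12,-80],[-1,-99,-472,-12,-86.3],[-1,-99,-472,-12,-86.3]]}}

```text
clock: 21.6
position: [598.0, -328.2, 226.9]
ee_rot: [-0.706, 0.709, 0.002, -0.001]
contact_force: [0.3, 1.0, -0.2]
gripper_width: 85.4
grasp_force: 0.0
```

Emit:
{"name": "drive_tool", "arguments": {"targets": [[-1,0,0,0,0],[-1,0,0,0,0],[-1,0,0,0,0]]}}

```text
clock: 21.9
position: [599.3, -322.7, 230.2]
ee_rot: [0.707, -0.707, -0.0, 0.0]
contact_force: [0.7, 1.0, 0.3]
gripper_width: 85.3
grasp_force: 0.0
```

```bash
python3 - <<'E'
from h import *
print(upd(-99,-472,-12,-86.3)); im,c,st=snap("wrist","w5.png"); stt(); print(goto([600,-322,230],90))
E
```

```text
[ 600.3 -322.1  230.3   90. ]
clk 21.9 [ 599.4 -322.8  230.4] F [ 0.7 -0.4 -0. ] w 85.6 j [-0.26  0.48  0.16 -0.   -1.25  0.26]
(array([-0.8, -0.6,  0.4]), 'roll', np.float64(0.1), 'j6', np.float64(15.0), 'F', array([ 0.7, -0.4, -0. ]), 'w', 85.6, 'pos', array([ 599.4, -322.8,  230.4]))
```

View pics/w5.png

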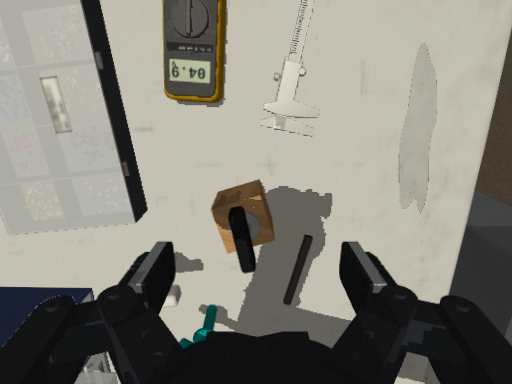

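The handle bar runs from about (236,209) to (248,270) above the block at (243,215), with the brush to its right.

```bash
python3 - <<'E'
from h import *
st=arm.read_state(); c=cam("wrist",st); im=cv2.imread("pics/w5.png")
m=(im.max(axis=2)<45).astype(np.uint8); n,l,s,ce=cv2.connectedComponentsWithStats(m)
i=l[235,241]; print(s[i],ce[i])
b=cv2.boxPoints(cv2.minAreaRect(np.argwhere(l==i)[:,::-1].astype(np.float32)))
for z in (113,101): print(onplane(c,b,z).round(1)[:,:2].tolist(), onplane(c,[ce[i]],z).round(1))
pts=np.argwhere(l==i)[:,::-1].astype(np.float32); P=onplane(c,pts,107)[:,:2]
r=cv2.minAreaRect(P.astype(np.float32)); print(r)
v=np.linalg.svd(P-P.mean(0),full_matrices=False)[2][0]; print("bar dir",v,np.degrees(np.arctan2(v[1],v[0])))
hs=cv2.cvtColor(im,cv2.COLOR_BGR2HSV); w=cv2.inRange(hs,(5,90,60),(20,255,255)); w[:170]=0;w[260:]=0; w[:,:200]=0
y,x=np.nonzero(w); Q=onplane(c,np.c_[x,y],66)[:,:2]; print("block hull",cv2.minAreaRect(Q.astype(np.float32)))
q=cv2.boxPoints(cv2.minAreaRect(np.c_[x,y].astype(np.float32)));print(q)
E
```

```text
[ 228  206   28   66 1057] [241.91390728 238.10690634]
[[631.3, -296.4], [614.8, -301.0], [598.2, -228.8], [616.0, -223.4]] [[ 615.8 -264.6  113. ]]
[[632.7, -291.6], [615.4, -296.4], [598.1, -220.9], [616.7, -215.2]] [[ 616.5 -258.3  101. ]]
((615.4241943359375, -259.2740173339844), (18.004425048828125, 75.79581451416016), 12.118913650512695)
bar dir [-0.18196844  0.98330437] 100.48443673653352
block hull ((499.55877685546875, -299.85797119140625), (310.3572082519531, 78.80364990234375), 15.76982593536377)
[[206.38628 192.90549]
 [469.40564 125.8408 ]
 [485.      187.     ]
 [221.98065 254.0647 ]]
```

```bash
python3 - <<'E'
from h import *
print(mv([613.5,-260.5,130],102),mv([613.5,-260.5,84],102)) 
E
```

```text
[-61.6, -13.2, 100.3, -12.0] [-61.6, -13.2, 146.3, -12.0]
```

Emit:
{"name": "drive_tool", "arguments": {"targets": [[-0.4,-45,-13,0,-8],[-0.4,-61.5,-13,30,-12],[-0.4,-61.5,-13,80,-12],[-0.4,-61.5,-13,80,-12],[-0.4,-61.5,-13,80,-12],[-0.4,-61.5,-13,115,-12],[-0.4,-61.5,-13,146,-12],[-0.4,-61.5,-13,146,-12],[-0.4,-61.5,-13,146,-12]]}}

```text
clock: 22.85
position: [613.9, -263.6, 87.0]
ee_rot: [0.777, -0.629, 0.002, -0.0]
contact_force: [-0.6, -0.5, 0.6]
gripper_width: 59.7
grasp_force: 0.0
```

Emit:
{"name": "drive_tool", "arguments": {"targets": [[1,0,0,0,0],[1,0,0,0,0],[1,0,0,0,0],[1,0,0,0,0],[1,0,0,0,0],[1,0,0,0,0]]}}

```text
clock: 23.45
position: [613.4, -263.0, 86.2]
ee_rot: [0.777, -0.629, 0.002, -0.0]
contact_force: [-0.2, 0.7, 5.9]
gripper_width: 14.9
grasp_force: 59.6
```

```bash
python3 - <<'E'
from h import *
print(upd(-61.5,-13,146,-12)); im,c,st=snap("wrist","w6.png"); stt(); print(st["wrist_torque"].round(2))
print(proj(c,[[*st["position"][:2],101]]))
E
```

```text
[ 613.3 -260.6   84.3  102. ]
clk 23.5 [ 613.4 -263.    86.2] F [-0.6  0.8  5.8] w 15.2 j [-0.16  0.58 -0.06  0.   -0.93  0.37]
[ 0.17 -0.03  0.  ]
[[258.92811171 257.95098689]]
```

View pics/w6.png

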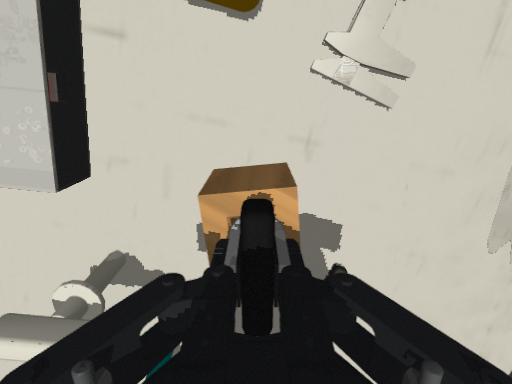

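```bash
python3 - <<'E'
from h import *
st=arm.read_state(); c=cam("wrist",st); p=st["position"]; Rt=R.from_quat(st["ee_rot"]).as_matrix()
for o in (30,35,40): print(o,proj(c,[[*(p+Rt[:,0]*o)[:2],z] for z in (113,103,91)]).round(1).tolist())
e=onplane(c,[(200,196),(298,187)],66); print(e,np.linalg.norm(e[0]-e[1]))
m=e.mean(0); u=(e[1]-e[0])/np.linalg.norm(e[1]-e[0]); 
for s in(1,-1): print("hole",m+30*s*np.array([-u[1],u[0],0]))
im=cv2.imread("pics/w6.png"); print(im[185:240:3,258].tolist())
E
```

```text
30 [[259.1, 212.8], [259.0, 204.7], [258.9, 196.3]]
35 [[259.1, 202.1], [259.0, 194.7], [258.9, 187.0]]
40 [[259.1, 191.2], [259.0, 184.5], [258.9, 177.5]]
[[ 652.70707075 -276.51264529   66.        ]
 [ 596.0319315  -294.41413819   66.        ]] 59.435131505781435
hole [ 633.40531502 -314.0702802    66.        ]
hole [ 615.33368723 -256.85650328   66.        ]
[[50, 81, 106], [48, 78, 103], [92, 152, 202], [47, 73, 99], [45, 74, 97], [11, 11, 11], [11, 12, 9], [7, 8, 8], [14, 14, 14], [15, 13, 14], [22, 17, 20], [23, 22, 25], [25, 25, 23], [27, 27, 27], [27, 27, 26], [26, 26, 26], [24, 25, 21], [28, 28, 29], [26, 25, 25]]
```

The bar's end face spans v=198 to 212, so the key axis sits about 5 mm along tool -x from the TCP. I'll regrip centred.

Emit:
{"name": "drive_tool", "arguments": {"targets": [[-0.4,0,0,0,0],[-0.4,0,0,0,0],[-0.4,-5,0,2,0],[-0.4,-5,0,2,0],[-0.4,-5,0,2,0],[1,-5,0,2,0],[1,-5,0,2,0],[1,-5,0,2,0],[1,-5,0,2,0],[1,-5,0,2,0]]}}

```text
clock: 24.5
position: [611.4, -257.8, 82.4]
ee_rot: [0.777, -0.63, 0.0, -0.0]
contact_force: [0.6, 1.1, -0.4]
gripper_width: 15.1
grasp_force: 60.9
```

```bash
python3 - <<'E'
from h import *
print(upd(-5,0,2,0)); im,c,st=snap("wrist","w7.png"); stt(); print(im[185:240:3,258].mean(1).round().tolist())
p=st["position"]; Rt=R.from_quat(st["ee_rot"]).as_matrix()
for o in (30,35,40): print(o,proj(c,[[*(p+Rt[:,0]*o)[:2],z] for z in (113,89)]).round(1).tolist())
E
```

```text
[ 612.3 -255.7   82.3  102. ]
clk 24.6 [ 611.4 -257.8   82.4] F [0.9 0.  0.1] w 15.0 j [-0.16  0.58 -0.07  0.   -0.92  0.36]
[77.0, 72.0, 13.0, 9.0, 14.0, 15.0, 12.0, 17.0, 22.0, 26.0, 27.0, 27.0, 24.0, 26.0, 26.0, 27.0, 27.0, 27.0, 27.0]
30 [[259.3, 216.3], [259.0, 197.5]]
35 [[259.3, 205.4], [259.0, 188.1]]
40 [[259.3, 194.2], [259.0, 178.5]]
```

```bash
sed -i 's/^CM=np.array(\[528.5/CM=np.array([529.1/' h.py; python3 - <<'E'
from h import *
json.dump([611.4,-257.8,82.4,102],open("cmd.json","w"))
im=cv2.imread("pics/w4.png"); c=cam("wrist",{"ee_rot":[-0.032,0.999,0,-0.001],"position":[469.3,140.2,217.8]})
E,N=[],[]
for nm,y,tip in (("R",-118,(169,187)),("L",118,(346,256))):
    h=case(0,y,62); t=onplane(c,[tip],62)[0]; d=RC.T@(t-h); across=np.array([0,-np.sign(y)])
    ang=np.degrees(np.arctan2(d[1],d[0])); print(nm,d.round(1),np.linalg.norm(d[:2]).round(1),"dir",ang)
a=im[165:275,120:400]; cv2.imwrite("pics/cl.png",cv2.resize(a,(800,314),interpolation=cv2.INTER_CUBIC))
E
```

```text
R [-44.9  17.1   0. ] 48.0 dir 159.17839146100775
L [ 41.5 -16.5   0. ] 44.7 dir -21.676862858990727
```

View pics/cl.png

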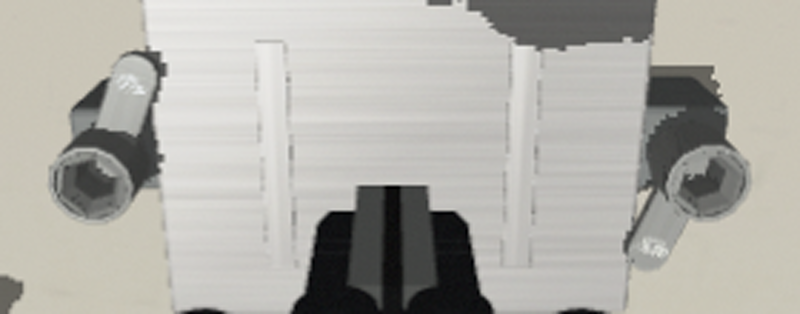

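Emit:
{"name": "drive_tool", "arguments": {"targets": [[1,0,0,-20,0],[1,0,0,-60,0],[1,0,0,-100,0],[1,0,0,-125,0],[1,0,0,-125,0]]}}

```text
clock: 25.05
position: [613.1, -258.4, 212.1]
ee_rot: [0.777, -0.629, 0.004, -0.002]
contact_force: [0.4, -0.4, -1.2]
gripper_width: 15.4
grasp_force: 60.9
```

The crop shows both claws about 11° (0.19 rad) turned, with the hex sockets visible at crop (90,185) and (708,182). Moving the key over the right screw.

```bash
python3 - <<'E'
from h import *
upd(0,0,-125,0); stt(); print(case(0,-118,0),mv(case(0,-118,190),82.5))
E
```

```text
clk 25.1 [ 613.1 -258.4  212.1] F [ 0.4 -0.4 -1.2] w 15.4 j [-0.16  0.46  0.08  0.   -1.18  0.36]
[536.71481237  29.64595704   0.        ] [-296.7, 13.3, 17.4, 19.5]
```

Emit:
{"name": "drive_tool", "arguments": {"targets": [[1,-40,2,0,4],[1,-80,4,0,8],[1,-120,6,0,12],[1,-160,8,0,16],[1,-200,10,0,19.5],[1,-240,13,0,19.5],[1,-280,13,0,19.5],[1,-297,13,17,19.5],[1,-297,13,17,19.5],[1,-297,13,17,19.5],[1,-297,13,17,19.5]]}}

```text
clock: 26.15
position: [537.0, 29.3, 190.1]
ee_rot: [-0.659, 0.752, 0.0, -0.0]
contact_force: [-0.4, 0.4, -1.8]
gripper_width: 15.2
grasp_force: 60.6
```

```bash
python3 - <<'E'
from h import *
print(upd(-297,13,17,19.5)); im,c,st=snap("wrist","w8.png"); stt(); print(goto(case(0,-118,190),82.5))
S=case(0,-118,78); print(proj(c,[S, S-[0,0,78-62]]), proj(c,[[*st["position"][:2],st["position"][2]-76.4]]))
E
```

```text
[536.9  30.  190.4  82.5]
clk 26.2 [537.1  29.2 190.3] F [ 0.1 -0.5 -1.7] w 15.1 j [ 0.36  0.27 -0.27  0.   -1.03 -0.49]
(array([-0.4,  0.5,  0.3]), 'roll', np.float64(-0.1), 'j6', np.float64(-28.0), 'F', array([ 0.1, -0.5, -1.7]), 'w', 15.1, 'pos', array([537.1,  29.2, 190.3]))
[[258.44006022 185.00667441]
 [258.35741065 180.23269437]] [[258.31319733 197.59321752]]
```

View pics/w8.png

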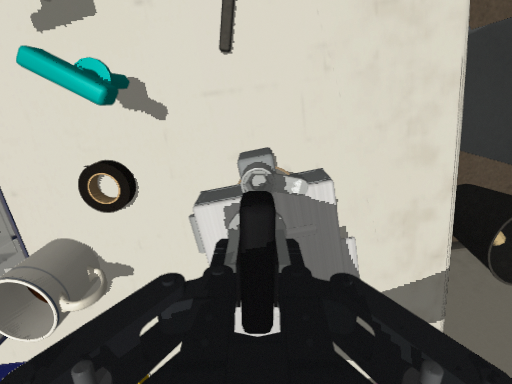

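The screw head shows at (258,183) just beyond the handle, matching my projected socket at (258,185). Descending.

Emit:
{"name": "drive_tool", "arguments": {"targets": [[1,0,0,25,0],[1,0,0,32,0],[1,0,0,38,0],[1,0,0,44,0],[1,0,0,50,0],[1,0,0,54,0],[1,0,0,57,0],[1,0,0,57,0],[1,0,0,57,0]]}}

```text
clock: 27.1
position: [536.5, 29.8, 133.3]
ee_rot: [-0.659, 0.752, 0.0, -0.0]
contact_force: [-3.0, -2.1, 0.1]
gripper_width: 15.1
grasp_force: 61.0
```

```bash
python3 - <<'E'
from h import *
print(upd(0,0,57,0)); arm.get_image("wrist"); stt(); print(arm.read_state()["wrist_torque"].round(2))
E
```

```text
[536.9  30.  133.4  82.5]
clk 27.1 [536.5  29.9 133.3] F [-2.5 -2.3  0.7] w 15.2 j [ 0.36  0.33 -0.34  0.   -0.9  -0.49]
[-0.7   0.85 -0.01]
```

Emit:
{"name": "drive_tool", "arguments": {"targets": [[1,0,0,2,0],[1,0,0,4,0],[1,0,0,4,0]]}}

```text
clock: 27.45
position: [537.0, 29.8, 133.1]
ee_rot: [-0.66, 0.752, -0.001, -0.0]
contact_force: [-8.4, -0.8, 19.7]
gripper_width: 15.1
grasp_force: 63.9
```

The key is on the socket floor at z=133 with 20 N. Turning clockwise.

Emit:
{"name": "drive_tool", "arguments": {"targets": [[1,0,0,0,5],[1,0,0,0,10],[1,0,0,0,15],[1,0,0,0,20],[1,0,0,0,25],[1,0,0,0,30],[1,0,0,0,35],[1,0,0,0,40],[1,0,0,0,45],[1,0,0,0,50],[1,0,0,0,50]]}}

```text
clock: 28.55
position: [537.5, 29.7, 133.0]
ee_rot: [-0.28, 0.96, -0.001, 0.001]
contact_force: [-7.3, -1.7, 17.8]
gripper_width: 15.3
grasp_force: 63.7
```

```bash
python3 - <<'E'
from h import *
upd(0,0,4,0); print(upd(0,0,0,50)); stt(); print(arm.read_state()["wrist_torque"].round(2), goto([537,30,133],32.5))
E
```

```text
[536.9  30.  129.4  32.5]
clk 28.6 [537.5  29.7 133. ] F [-7.3 -1.7 17.8] w 15.3 j [ 0.36  0.33 -0.34  0.   -0.89 -1.36]
[-0.65  2.67  0.04] (array([0.2, 0.5, 0. ]), 'roll', np.float64(0.0), 'j6', np.float64(-78.0), 'F', array([-7.3, -1.7, 17.8]), 'w', 15.3, 'pos', array([537.5,  29.7, 133. ]))
```

Emit:
{"name": "drive_tool", "arguments": {"targets": [[1,0,0,0,5],[1,0,0,0,10],[1,0,0,0,15],[1,0,0,0,20],[1,0,0,0,24],[1,0,0,0,28],[1,0,0,0,32],[1,0,0,0,32]]}}

```text
clock: 29.35
position: [537.6, 29.4, 133.0]
ee_rot: [-0.005, 1.0, -0.001, 0.001]
contact_force: [-6.9, -2.6, 17.8]
gripper_width: 15.1
grasp_force: 63.6
```

```bash
python3 - <<'E'
from h import *
print(upd(0,0,0,32)); im,c,st=snap("wrist","w9.png"); stt(); print(st["wrist_torque"].round(2), goto([537,30,133],0))
E
```

```text
[5.369e+02 3.000e+01 1.294e+02 5.000e-01]
clk 29.4 [537.6  29.4 133. ] F [-7.2 -2.8 16.8] w 15.0 j [ 0.36  0.33 -0.34  0.   -0.89 -1.92]
[-1.06  2.41  0.1 ] (array([0.6, 0.6, 0. ]), 'roll', np.float64(0.6), 'j6', np.float64(-110.0), 'F', array([-7.2, -2.8, 16.8]), 'w', 15.0, 'pos', array([537.6,  29.4, 133. ]))
```

View pics/w9.png

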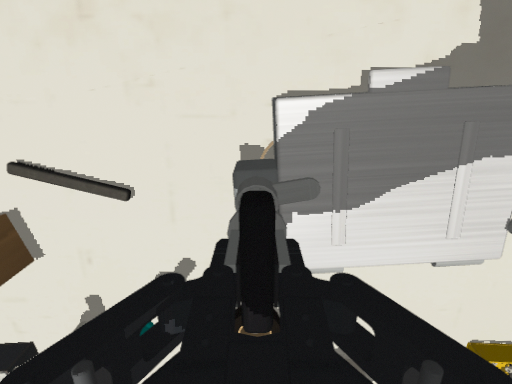

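The claw now reaches over the lid, pointing nearly straight across at (318,187). I'll turn a little further to find the stop.

Emit:
{"name": "drive_tool", "arguments": {"targets": [[1,0,0,0,3],[1,0,0,0,6],[1,0,0,0,9],[1,0,0,0,12],[1,0,0,0,12]]}}

```text
clock: 29.9
position: [537.6, 29.3, 133.0]
ee_rot: [0.1, 0.995, -0.001, 0.001]
contact_force: [-6.0, -3.9, 15.9]
gripper_width: 14.9
grasp_force: 63.7
```

```bash
python3 - <<'E'
from h import *
print(upd(0,0,0,12)); im,c,st=snap("wrist","w10.png"); stt(); print(st["wrist_torque"].round(2), goto([537,30,133],0))
a=cv2.imread("pics/w9.png"); b=im
# claw direction: bright claw region near
for nm,I in (("w9",a),("w10",b)):
    pass
S=case(0,-118,62); c9=c
for ang in (90,80,70): 
    r=np.radians(ang); d=RC@np.array([np.cos(r)*51,np.sin(r)*51,0]); print(ang,proj(c,[S,S+d]).round().tolist())
E
```

```text
[536.9  30.  129.4 -11.5]
clk 29.9 [537.6  29.3 133. ] F [-6.7 -3.  17. ] w 15.6 j [ 0.36  0.33 -0.34  0.   -0.89 -2.13]
[-1.29  2.37  0.1 ] (array([0.8, 0.6, 0. ]), 'roll', np.float64(-11.4), 'j6', np.float64(-122.0), 'F', array([-6.7, -3. , 17. ]), 'w', 15.6, 'pos', array([537.6,  29.3, 133. ]))
90 [[257.0, 197.0], [320.0, 181.0]]
80 [[257.0, 197.0], [322.0, 192.0]]
70 [[257.0, 197.0], [321.0, 202.0]]
```

```bash
python3 - <<'E'
from h import *
S=case(0,-118,62); p=[537.6,29.4,133.0]
for nm,q in (("w9",[-0.005,1,-.001,.001]),("w10",[.1,.995,-.001,.001])):
    c=cam("wrist",{"ee_rot":q,"position":p}); im=cv2.imread(f"pics/{nm}.png").astype(int)
    for ang in (100,95,90,85,80,75,70,65,60,55):
        r=np.radians(ang); u=np.array([np.cos(r),np.sin(r),0]); 
        uv=proj(c,[S+RC@(u*k) for k in (38,44,48,58)]).round().astype(int)
        print(nm,ang,uv[2].tolist(),[im[v,x].tolist() for x,v in uv])
E
```

```text
w9 100 [317, 184] [[92, 94, 94], [93, 95, 95], [92, 95, 95], [108, 110, 110]]
w9 95 [318, 189] [[94, 95, 94], [93, 95, 94], [94, 96, 95], [113, 115, 116]]
w9 90 [318, 194] [[91, 93, 93], [92, 95, 94], [100, 101, 101], [112, 112, 113]]
w9 85 [318, 199] [[92, 94, 93], [107, 109, 108], [110, 113, 113], [111, 114, 113]]
w9 80 [317, 204] [[113, 115, 117], [115, 117, 117], [114, 117, 118], [112, 114, 115]]
w9 75 [316, 209] [[112, 115, 115], [109, 111, 111], [107, 109, 110], [125, 127, 127]]
w9 70 [314, 213] [[107, 109, 110], [108, 109, 109], [128, 131, 131], [221, 224, 225]]
w9 65 [312, 218] [[127, 128, 130], [227, 230, 230], [223, 226, 227], [221, 224, 225]]
w9 60 [310, 222] [[226, 229, 231], [225, 228, 229], [224, 226, 228], [221, 223, 224]]
w9 55 [307, 226] [[227, 229, 230], [225, 228, 229], [222, 225, 226], [222, 225, 225]]
w10 100 [313, 172] [[95, 97, 96], [84, 86, 86], [111, 113, 113], [107, 110, 110]]
w10 95 [315, 177] [[91, 95, 93], [92, 94, 94], [93, 97, 95], [113, 115, 116]]
w10 90 [317, 182] [[92, 94, 94], [93, 95, 95], [91, 94, 92], [109, 111, 111]]
w10 85 [317, 187] [[93, 96, 94], [92, 94, 93], [93, 97, 95], [110, 112, 112]]
w10 80 [318, 192] [[91, 92, 92], [92, 94, 93], [114, 117, 117], [110, 113, 114]]
w10 75 [318, 197] [[111, 114, 115], [109, 111, 111], [109, 110, 110], [121, 122, 124]]
w10 70 [317, 202] [[107, 108, 109], [107, 108, 109], [126, 129, 130], [222, 225, 226]]
w10 65 [316, 207] [[127, 129, 130], [229, 231, 233], [225, 229, 229], [223, 226, 228]]
w10 60 [315, 211] [[230, 233, 234], [227, 229, 230], [226, 229, 230], [222, 224, 226]]
w10 55 [313, 216] [[229, 231, 233], [227, 230, 230], [224, 226, 227], [223, 226, 227]]
```

The claw's centre line is now at about 89° in the case frame, so the right clamp is at its stop. Back off within the play, lift out and move to the left socket.

Emit:
{"name": "drive_tool", "arguments": {"targets": [[1,0,0,0,-4],[1,0,0,0,-8],[1,0,0,0,-8],[1,0,0,-15,-8],[1,0,0,-30,-8],[1,0,0,-45,-8],[1,0,0,-65,-8],[1,0,0,-65,-8]]}}

```text
clock: 30.75
position: [539.8, 31.1, 197.3]
ee_rot: [0.03, 1.0, 0.001, 0.005]
contact_force: [1.0, 0.8, -1.1]
gripper_width: 15.0
grasp_force: 61.6
```

```bash
python3 - <<'E'
from h import *
print(upd(0,0,-65,-8)); stt(); print(mv(case(0,118,194),82.5),case(0,118,0))
E
```

```text
[536.9  30.  194.4  -3.5]
clk 30.8 [539.8  31.1 197.3] F [ 1.   0.8 -1.1] w 15.0 j [ 0.36  0.27 -0.26  0.   -1.04 -1.99]
[29.8, 233.8, 0.4, -86.0] [521.48518763 265.15404296   0.        ]
```

Emit:
{"name": "drive_tool", "arguments": {"targets": [[1,3,20,-3,-8],[1,6,45,-3,-16],[1,9,70,-3,-24],[1,12,95,-3,-32],[1,15,120,-3,-40],[1,18,145,-3,-48],[1,21,170,-3,-56],[1,24,195,-3,-64],[1,27,220,-3,-72],[1,30,234,-3,-80],[1,30,234,-3,-86],[1,30,234,-3,-86]]}}

```text
clock: 31.95
position: [521.1, 266.5, 195.9]
ee_rot: [-0.659, 0.752, 0.0, -0.0]
contact_force: [0.2, 0.0, -2.6]
gripper_width: 14.7
grasp_force: 61.6
```

Emit:
{"name": "drive_tool", "arguments": {"targets": [[1,0,0,0,0],[1,0,0,0,0]]}}

```text
clock: 32.15
position: [521.4, 265.3, 196.9]
ee_rot: [-0.658, 0.753, 0.0, 0.0]
contact_force: [-0.0, 0.1, -1.8]
gripper_width: 15.0
grasp_force: 61.6
```

```bash
python3 - <<'E'
from h import *
print(upd(30,234,-3,-86)); im,c,st=snap("wrist","w11.png"); stt(); print(goto(case(0,118,190),82.5))
S=case(0,118,78); print(proj(c,[S]))
g=cv2.cvtColor(im,cv2.COLOR_BGR2GRAY); print(np.argwhere(np.abs(np.diff(g[140:200,258].astype(int)))>15).ravel()+140)
for v in(175,180,185): print(v,np.argwhere(np.abs(np.diff(g[v,220:300].astype(int)))>15).ravel()+220)
E
```

```text
[521.3 265.4 197.4  82.5]
clk 32.2 [521.4 265.2 197.1] F [ 0.4 -0.5 -1.9] w 15.2 j [ 0.75  0.34 -0.14 -0.   -1.08 -0.88]
(array([ 0.1, -0.1,  7.1]), 'roll', np.float64(-0.1), 'j6', np.float64(-50.0), 'F', array([ 0.4, -0.5, -1.9]), 'w', 15.2, 'pos', array([521.4, 265.2, 197.1]))
[[258.00996398 182.41558115]]
[154 155 156 157 159 164 165 166 168 170 172 182 183 189 190]
175 [222 223 244 248 249 253 254 263 264 265 268 276 286 287]
180 [221 242 245 246 249 252 253 263 264 277 285 286]
185 [240 241 243 245 246 247 251 252 276 277 297 298]
```

View pics/w11.png

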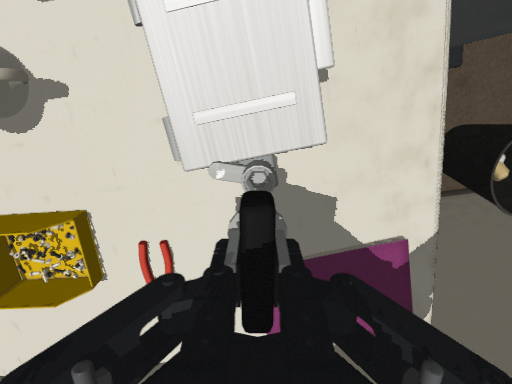

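The left head is at about (260,177), against a projection of (258,182). I'll compare with the same measurement from the right-side picture, where insertion succeeded.

```bash
python3 - <<'E'
from h import *
for nm,cy in (("w8",182),("w11",178)):
    g=cv2.GaussianBlur(cv2.cvtColor(cv2.imread(f"pics/{nm}.png"),cv2.COLOR_BGR2GRAY),(3,3),0)
    x0,y0=225,145
    r=cv2.HoughCircles(cv2.resize(g[y0:215,x0:295],None,fx=4,fy=4,interpolation=cv2.INTER_CUBIC),cv2.HOUGH_GRADIENT,1,20,param1=80,param2=15,minRadius=35,maxRadius=85)
    if r is not None: print(nm,[((q[:2]/4+[x0,y0]).round(1).tolist(),q[2]/4) for q in r[0][:4]])
    print(g[150:195,258].tolist())
E
```

```text
w8 [([257.9, 184.6], np.float32(17.075)), ([256.6, 164.4], np.float32(19.975)), ([258.9, 178.9], np.float32(17.375)), ([257.1, 202.4], np.float32(16.925))]
[79, 75, 75, 77, 79, 87, 107, 131, 144, 149, 152, 135, 101, 85, 86, 85, 86, 115, 163, 166, 150, 161, 166, 141, 123, 144, 171, 177, 178, 178, 178, 177, 177, 165, 150, 132, 98, 75, 73, 71, 56, 27, 12, 12, 12]
w11 [([258.6, 183.9], np.float32(18.5)), ([255.9, 209.1], np.float32(19.725)), ([259.4, 174.9], np.float32(15.5)), ([254.9, 202.6], np.float32(19.425))]
[216, 216, 217, 217, 211, 189, 157, 139, 145, 134, 99, 83, 84, 83, 91, 132, 171, 168, 158, 165, 153, 124, 126, 158, 175, 176, 177, 177, 176, 176, 176, 175, 159, 123, 91, 79, 73, 73, 78, 76, 54, 25, 12, 12, 13]
```

The profile shifts by -2 px between the two pictures and the projection predicts -2.6, so alignment matches the right side. Descending.

Emit:
{"name": "drive_tool", "arguments": {"targets": [[1,0,0,30,0],[1,0,0,38,0],[1,0,0,45,0],[1,0,0,51,0],[1,0,0,57,0],[1,0,0,62,0],[1,0,0,64,0],[1,0,0,66,0],[1,0,0,68,0],[1,0,0,68,0],[1,0,0,68,0]]}}

```text
clock: 33.3
position: [521.5, 265.5, 133.1]
ee_rot: [-0.66, 0.752, -0.001, 0.001]
contact_force: [-7.0, -2.3, 14.7]
gripper_width: 14.9
grasp_force: 64.1
```

Emit:
{"name": "drive_tool", "arguments": {"targets": [[1,0,0,0,5],[1,0,0,0,10],[1,0,0,0,15],[1,0,0,0,20],[1,0,0,0,25],[1,0,0,0,30],[1,0,0,0,35],[1,0,0,0,40],[1,0,0,0,45],[1,0,0,0,50],[1,0,0,0,50]]}}

```text
clock: 34.4
position: [521.5, 265.3, 133.1]
ee_rot: [-0.28, 0.96, -0.0, 0.001]
contact_force: [-6.2, -2.9, 15.5]
gripper_width: 15.3
grasp_force: 64.0
```

Emit:
{"name": "drive_tool", "arguments": {"targets": [[1,0,0,0,5],[1,0,0,0,10],[1,0,0,0,15],[1,0,0,0,20],[1,0,0,0,25],[1,0,0,0,30],[1,0,0,0,35],[1,0,0,0,40],[1,0,0,0,44],[1,0,0,0,44]]}}

```text
clock: 35.4
position: [521.6, 264.7, 133.1]
ee_rot: [0.1, 0.995, -0.001, 0.001]
contact_force: [-5.8, -3.5, 13.8]
gripper_width: 15.2
grasp_force: 64.0
```

```bash
python3 - <<'E'
from h import *
upd(0,0,68,0); upd(0,0,0,50); print(upd(0,0,0,44)); im,c,st=snap("wrist","w12.png"); stt(); print(goto([521,265,133],-11.5)[1:4],st["wrist_torque"])
S=case(0,118,62); im=im.astype(int)
for ang in range(-120,-40,5):
        r=np.radians(ang); u=np.array([np.cos(r),np.sin(r),0]); 
        uv=proj(c,[S+RC@(u*k) for k in (38,44,48,58)]).round().astype(int)
        print(ang,uv[2].tolist(),[im[v,x].tolist() for x,v in uv])
E
```

```text
[521.3 265.4 129.4 -11.5]
clk 35.5 [521.6 264.8 133.1] F [-5.9 -4.5 13.9] w 15.4 j [ 0.75  0.4  -0.23  0.   -0.94 -2.52]
('roll', np.float64(0.1), 'j6') [-1.36551157  2.16494683  0.10066202]
-120 [198, 183] [[238, 241, 241], [239, 242, 243], [236, 238, 240], [241, 243, 244]]
-115 [198, 188] [[238, 240, 241], [239, 241, 242], [239, 241, 242], [237, 239, 240]]
-110 [197, 193] [[231, 233, 234], [235, 238, 238], [237, 239, 241], [239, 241, 242]]
-105 [197, 198] [[75, 77, 75], [230, 232, 233], [232, 234, 235], [235, 236, 238]]
-100 [198, 203] [[209, 214, 212], [220, 224, 223], [159, 161, 162], [233, 236, 236]]
-95 [199, 208] [[244, 244, 242], [216, 220, 218], [209, 216, 215], [235, 238, 239]]
-90 [200, 213] [[222, 224, 223], [221, 223, 222], [203, 209, 208], [234, 237, 237]]
-85 [202, 217] [[204, 210, 209], [204, 209, 208], [199, 203, 201], [230, 232, 233]]
-80 [205, 221] [[196, 202, 200], [198, 202, 201], [223, 225, 226], [227, 230, 230]]
-75 [207, 226] [[226, 229, 231], [230, 233, 234], [230, 232, 233], [231, 234, 235]]
-70 [210, 229] [[227, 231, 231], [232, 234, 235], [232, 234, 236], [225, 228, 229]]
-65 [213, 233] [[232, 235, 236], [228, 230, 231], [226, 228, 229], [228, 231, 232]]
-60 [217, 236] [[226, 229, 230], [228, 232, 232], [228, 231, 232], [226, 229, 231]]
-55 [221, 239] [[89, 91, 90], [228, 231, 231], [50, 50, 49], [166, 170, 170]]
-50 [225, 242] [[77, 79, 77], [40, 38, 40], [26, 23, 23], [22, 19, 19]]
-45 [229, 244] [[77, 77, 76], [77, 78, 76], [77, 79, 77], [23, 22, 19]]
```

The left claw's centre line is at about -90°, so it is at its stop. Back off, lift out and carry the key to the block.

Emit:
{"name": "drive_tool", "arguments": {"targets": [[1,0,0,0,-4],[1,0,0,0,-8],[1,0,0,0,-8],[1,0,0,-15,-8],[1,0,0,-30,-8],[1,0,0,-50,-8],[1,0,0,-85,-8],[1,0,0,-85,-8]]}}

```text
clock: 36.25
position: [524.7, 267.6, 220.4]
ee_rot: [0.03, 1.0, 0.004, 0.006]
contact_force: [1.1, 0.9, -0.3]
gripper_width: 15.2
grasp_force: 61.7
```

```bash
python3 - <<'E'
from h import *
print(upd(0,0,-85,-8)); stt(); print(mv([613,-257.5,205],12))
E
```

```text
[521.3 265.4 214.4  -3.5]
clk 36.2 [524.7 267.6 220.4] F [ 1.1  0.9 -0.3] w 15.2 j [ 0.75  0.32 -0.11  0.   -1.12 -2.38]
[-123.5, -516.3, 9.4, -15.5]
```

Emit:
{"name": "drive_tool", "arguments": {"targets": [[1,-10,-40,0,-2],[1,-20,-80,0,-4],[1,-30,-120,0,-6],[1,-40,-160,0,-8],[1,-50,-200,0,-10],[1,-60,-240,0,-12],[1,-70,-280,0,-14],[1,-80,-320,0,-15.5],[1,-90,-360,0,-15.5],[1,-100,-400,0,-15.5],[1,-110,-440,0,-15.5],[1,-123.5,-480,0,-15.5]]}}

```text
clock: 37.45
position: [615.4, -222.9, 214.2]
ee_rot: [-0.104, 0.995, -0.0, 0.001]
contact_force: [0.6, 0.9, -1.3]
gripper_width: 14.9
grasp_force: 61.6
```

Emit:
{"name": "drive_tool", "arguments": {"targets": [[1,0,-18,0,0],[1,0,-36,0,0],[1,0,-36,9,0],[1,0,-36,9,0],[1,0,-36,9,0]]}}

```text
clock: 37.95
position: [622.3, -255.2, 204.9]
ee_rot: [-0.105, 0.994, 0.0, -0.0]
contact_force: [0.4, 0.2, -1.4]
gripper_width: 15.3
grasp_force: 61.5
```

```bash
python3 - <<'E'
from h import *
upd(-123.5,-480,0,-15.5); print(upd(0,-36,9,0)); im,c,st=snap("wrist","w13.png"); stt(); print(goto([613,-257.5,205],12))
hs=cv2.cvtColor(im,cv2.COLOR_BGR2HSV); w=cv2.inRange(hs,(5,90,40),(22,255,255))
n,l,s,ce=cv2.connectedComponentsWithStats(w)
for i in range(1,n):
    if s[i,4]>200: print(s[i],ce[i])
print(proj(c,[[615.3,-256.9,66],[611.5,-257.5,66]]))
i=1+np.argmax(s[1:,4]); k=(l==i)
for v in range(s[i,1],s[i,1]+s[i,3],6): x=np.nonzero(k[v])[0]; print(v,x.min(),x.max(),len(x))
E
```

```text
[ 622.7 -256.5  205.4   12. ]
clk 38.0 [ 622.6 -255.2  205.4] F [-1.   0.4 -1.5] w 15.1 j [-0.15  0.48  0.1  -0.   -1.19 -1.21]
(array([ 9.8, -0.2,  0.4]), 'roll', np.float64(0.1), 'j6', np.float64(-69.0), 'F', array([-1. ,  0.4, -1.5]), 'w', 15.1, 'pos', array([ 622.6, -255.2,  205.4]))
[   3  125  140   84 2370] [ 91.32447257 155.60590717]
[ 224  131   63   70 3376] [255.73430095 163.9653436 ]
[433 263  29  25 413] [448.62227603 276.57627119]
[[257.18133854 169.1218218 ]
 [257.3831368  165.42052909]]
131 276 278 3
137 229 282 54
143 225 283 59
149 224 284 61
155 225 284 60
161 226 284 37
167 227 285 43
173 227 285 59
179 228 285 58
185 229 286 58
191 230 286 40
197 231 273 13
```

```bash
python3 - <<'E'
from h import *
im=cv2.imread("pics/w13.png"); st=arm.read_state(); c=cam("wrist",st)
hs=cv2.cvtColor(im,cv2.COLOR_BGR2HSV); w=cv2.inRange(hs,(5,90,40),(22,255,255))
n,l,s,ce=cv2.connectedComponentsWithStats(w); k=(l==np.argmax([0 if not(200<t[0]<250) else t[4] for t in s]))
for v in range(130,202,4): print(v,"".join("#" if q else "." for q in k[v,218:292]),im[v,255].tolist())
E
```

```text
130 .......................................................................... [218, 229, 231]
134 ...........................####################################........... [42, 67, 87]
138 ..........########################################################........ [42, 66, 86]
142 .......############################################################....... [104, 167, 220]
146 ......#############################################################....... [101, 164, 219]
150 ......#############################################################....... [99, 163, 218]
154 .......############################################################....... [49, 78, 104]
158 ........#############################............##################....... [74, 91, 104]
162 ........####################......................##################...... [113, 121, 123]
166 .........####################.....................##################...... [114, 122, 124]
170 .........###########################################################...... [43, 67, 89]
174 ..........##########################################################...... [43, 67, 89]
178 ..........##########################################################...... [42, 67, 89]
182 ...........##########################################################..... [59, 93, 123]
186 ...........##########################################################..... [104, 170, 224]
190 ............#######################.........#########################..... [68, 83, 97]
194 ............##############...........................################..... [10, 11, 12]
198 .............###########.................................................. [15, 13, 17]
```

The hole spans rows 153 to 184 about column 256, which agrees with a hole centre near (615,-257). Lowering the key.

```bash
python3 - <<'E'
from h import *
json.dump([622.6,-255.4,205.4,12],open("cmd.json","w")); print(mv([614.3,-257.2,150]),mv([614.3,-257.2,84]))
E
```

```text
[8.5, -0.0, 55.4, 0.0] [8.5, -0.0, 121.4, 0.0]
```

Emit:
{"name": "drive_tool", "arguments": {"targets": [[1,8.5,0,30,0],[1,8.5,0,55,0],[1,8.5,0,55,0],[1,8.5,0,55,0],[1,8.5,0,65,0],[1,8.5,0,75,0],[1,8.5,0,85,0],[1,8.5,0,85,0],[1,8.5,0,85,0]]}}

```text
clock: 38.9
position: [614.1, -258.3, 119.9]
ee_rot: [-0.104, 0.995, -0.0, -0.0]
contact_force: [-0.0, 0.9, -1.7]
gripper_width: 15.4
grasp_force: 61.4
```

Emit:
{"name": "drive_tool", "arguments": {"targets": [[1,0,0,12,0],[1,0,0,24,0],[1,0,0,32,0],[1,0,0,37,0],[1,0,0,37.5,0],[1,0,0,37.5,0],[-0.4,0,0,37,0],[-0.4,0,0,37,0],[-0.4,0,0,37,0],[-0.4,0,0,37,0]]}}

```text
clock: 39.9
position: [614.4, -258.3, 83.6]
ee_rot: [-0.104, 0.995, -0.0, 0.0]
contact_force: [0.1, 0.6, -0.4]
gripper_width: 60.0
grasp_force: 0.0
```

Emit:
{"name": "drive_tool", "arguments": {"targets": [[-0.4,0,0,-20,0],[-0.4,0,0,-60,0],[-0.4,70,0,-110,0],[-0.4,90,60,-150,0],[-0.4,90,60,-150,0],[-0.4,90,60,-150,0],[-0.4,90,60,-150,0]]}}

```text
clock: 40.6
position: [513.7, -217.8, 235.0]
ee_rot: [-0.105, 0.995, -0.0, 0.002]
contact_force: [0.1, -0.3, 0.1]
gripper_width: 59.8
grasp_force: 0.0
```

```bash
python3 - <<'E'
from h import *
stt(); im,c,st=snap("wrist","w14.png")
m=(im.max(axis=2)<45).astype(np.uint8); n,l,s,ce=cv2.connectedComponentsWithStats(m)
for i in range(1,n):
    if 150<s[i,4]<4000:
        P=onplane(c,np.argwhere(l==i)[:,::-1],107)[:,:2].astype(np.float32); r=cv2.minAreaRect(P); print(s[i].tolist(),np.round(r[0]),np.round(r[1],1),round(r[2]))
a,_,_=snap("side"); b,_,_=snap("scene")
A=cv2.resize(a[150:290,190:340],(400,373),interpolation=cv2.INTER_CUBIC)
B=cv2.resize(b[150:270,140:360],(400,373),interpolation=cv2.INTER_CUBIC); 
cv2.imwrite("pics/fin.png",np.hstack([A,cv2.resize(b[140:280,140:360],(586,373),interpolation=cv2.INTER_CUBIC)[:,:400]]))
E
```

```text
clk 40.6 [ 513.7 -217.8  235. ] F [ 0.1 -0.3  0.1] w 59.8 j [-0.11  0.27 -0.16 -0.   -1.14 -1.25]
```

```bash
python3 - <<'E'
from h import *
im=cv2.imread("pics/w14.png"); st=arm.read_state(); c=cam("wrist",st)
print(proj(c,[[614.4,-258,113],[614.4,-258,66],[580,-265,113],[648,-250,113]]).round())
x,y=proj(c,[[614.4,-258,107]])[0].astype(int); g=im.max(axis=2)
for v in range(y-60,min(y+70,384),6): print(v,"".join("#" if q<45 else ("o" if q<110 else ".") for q in g[v,x-60:x+60:2]))
sc=arm.get_image("scene"); cs=cam("scene"); P=np.array([614.4,-257.5])
e=proj(cs,[[*P,113],[*P,89]]); print(e.round()); u,v=e.mean(0).astype(int); G=sc.max(axis=2)
for q in range(v-18,v+22,2): print("".join("#" if k<50 else "." for k in G[q,u-24:u+24]))
E
```

```text
[[201. 264.]
 [208. 242.]
 [199. 234.]
 [204. 291.]]
200 ...............................ooooooooooooooooooooo........
206 .........................ooooooooooooooooooooooooooo........
212 .......................oooooooooooooooooooooooooooooo.......
218 .....................oooooooooooooooooooo....oooooooo.......
224 .............................oooooooooooo....oooooooo.......
230 ...........................########oooooo.....oooooooo......
236 .......................ooooo#######oooooo.....ooo...........
242 .....................ooooo#########oooooo.....ooo...........
248 ...............####oooooo##########oooooo......o............
254 .............#####oooooo###########oooooo......o............
260 ...........o####oooooo#############oooooo...................
266 ..........#####oooooo##############o........................
272 ........######oooooo################........................
278 ..o##############ooo###############o........................
284 .##################################......................ooo
290 ###########################o............................oooo
296 ###
[... 689 characters left out ...]
..............
.....................###........................
.....................####.......................
.......................###......................
.......................#####....................
........................#####...................
.........................#####..................
..........................#####.................
...........................#####................
.............................##.................
................................................
................................................
................................................
................................................
................................................
```

The key shows where it should be in both the wrist and scene views. Handing in.

```bash
python3 -c "
from bench import arm
print(arm.job_done())"
```

```text
the job is handed in; nothing more can be done
None
```

I handed the job in with all four knobs in the case, the lid shut, both clamps turned to their stops and the key standing back in its block; the judge returned no verdict, so this rests on my own camera and force checks.

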